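# Clear the hopper, then pour the nuts in from the chute

### The arm

A 6-joint arm with a two-finger parallel gripper is mounted at the origin on the work surface. World frame = base frame: x ahead of the robot, y to its left, z up, the work surface at z = 0. Lengths are in m, angles in degrees, forces in N, time in s.
With the tool pointing down it reaches from about 0.35 to 0.875 m from the base axis. Payload 4.2 kg.
Tool frame: the origin (TCP) lies midway between the tips of the shut fingers; the grasp point (between the pads) lies 19 mm behind it (hold_point_z is the z of the grasp point in the tool frame, in m); z points along the fingers, y is the direction in which the jaws open and shut (so a half turn about z gives the same grasp; the last joint's range is limited). The gripper opens to 87 mm and grips with 3 to 60 N. Pads are 19 mm wide; open, the fingers measure 117 mm over their backs; the gripper's body (75 mm by 190 mm) begins 51 mm behind the grasp point.
Start: joints at [78.701, 22.042, 0.453, 0, -68.411, -14.817], TCP at [0.275, 0.561, 0.223] pointing down, gripper open.
Joint ranges: [-179.83, 179.83], [-69.29, 118.12], [-61.27, 80.66], [-181.25, 117.63], [-171.15, -9.14], [-177.46, 177.46]. Speed limits (degrees/s): [159.86, 159.86, 180, 180, 180, 180].

### API

Orientations are given as a 3x3 rotation matrix whose columns are the frame's x, y, z axes.
In Python, from station import * gives the robot as it stands. The module is installed in compiled form; this text tells all that it offers.
- The arm moves only by the tool jog_arm, never from a script. Its argument "moves" is a list of rows, each a list of 7 numbers: the closure, from -1 (fully open) to 1 (shut), then the shift along the tool's x, y, z in m, then the turn, a rotation vector about the tool's x, y, z in rad. In form: [[gripper, x, y, z, wx, wy, wz], ...]. A call has exactly 10 rows; each row is the pose to reach, as a shift and turn from the pose commanded when the call began, along the tool's axes at that moment; what a row does not reach only later rows make up. A row lasts 1/12 s, in which the tool goes at most 41.7 mm and 7.16 degrees, less where a joint would pass 70% of its speed; a pose out of reach is approached as far as the arm can. A call with a gripper value outside its range is refused whole. The fingers move at their own pace and stop on an object; the grip force is fixed at half the most. Time passes only in rows, so rows that repeat a pose let the fingers close, or fill a call up. It gives the time, the measured TCP pose, the force and the opening at its end, in the units of the state.
- sense(): the state, without advancing time (a new reading comes with each control period).
- capture(name): name is "scene" or "top" or "wrist"; returns a dict with "frame" (480x640x3 uint8, red, green, blue), "fov_y" (degrees; the focal length in pixels is half the picture's height over the tangent of half this angle, whatever the lens; pixels are square), "cx", "cy" (the principal point, pixels), "world_from_camera" (4x4, takes a point from camera to world coordinates). Camera axes: x right, y down, z forward; pixel columns grow to the right and rows downward; lengths in m; the calibration is good to about 2 mm. A picture is of the moment at which its call begins. There is no depth.
- finish_job(): hands the job in, once; it reports no verdict.
The state is a dict: "time_s": time; "joints": joint angles; "joint_velocities": joint speeds; "effort": joint torques, N m; "tcp_pos": TCP position; "ee_rot": TCP orientation; "wrist_force": force on the tool from outside, world axes, zero at the start; "moment": the same for the moment, N m; "gripper_width": opening from 0.0 (shut) to 1.0 (fully open).
Only numpy, scipy, OpenCV 4.12 (cv2) and the standard library are available. Lean on these libraries where they do the work, as an engineer would, in place of code of your own. Each camera call takes 0.05 s, during which the arm holds its last target.

### The job

Two closed cases have been left on the hopper, over its mouth: stack both of them squarely on the case that stands alone on the bench, making a straight column of three. Then take the chute by its handle, tip it so that all four nuts slide out of its spout through the mouth into the hopper, and lay the empty chute flat back on its green mat, lying along it. Do not touch the nuts with the gripper, and leave everything else on the bench where it is.

Things in the scene. Friction and masses are not known exactly. Their poses are not given: they have to be found in the camera images.
- case_top_mid (a point): the upper of the two cases on the hopper: closed grey plastic case, 100 mm long (its x) x 64 mm wide (its y) x 40 mm tall, smooth flat top and bottom, about 0.2 kg; this point is its centre, 20 mm above its underside; z is up
- case_low_mid (a point): the lower of the two cases on the hopper, lying flat over its mouth: closed grey plastic case, 100 mm long (its x) x 64 mm wide (its y) x 40 mm tall, smooth flat top and bottom, about 0.2 kg; this point is its centre, 20 mm above its underside; z is up. Identical to the others
- case_base_mid (a point): the case that stands alone on the bench, bottom of the column: closed grey plastic case, 100 mm long (its x) x 64 mm wide (its y) x 40 mm tall, smooth flat top and bottom, about 0.2 kg; this point is its centre, 20 mm above its underside; z is up. Loose, identical to the others
- mouth (a point): centre of the hopper's mouth, level with its top plate, 100 mm above the bench. Hopper: fixed clear box 140 x 140 mm with a metal top plate 6 mm thick; the mouth is a 52 x 52 mm square hole in the middle of the plate, sides along the hopper's x and y (its x points roughly away from the robot); inside 120 x 120 mm, 82 mm high. z is up
- chute_grip (a point): middle of the chute's black handle block, to grip: 24 mm along x, 20 mm across (y), from 41 to 84 mm above the chute's underside, on a bridge over the trough (nuts pass under it). This point is on the centre line, 66 mm above the underside, 130 mm behind the spout's end, 110 mm ahead of the closed end. x points to the spout, z is up. Loaded chute 0.3 kg, balanced near the handle
- chute_spout (a point): middle of the spout's lip, on top of the trough floor's open +x end, 3 mm above the underside; axes as chute_grip. Chute: straight steel trough 240 mm long, 40 mm wide (34 inside), walls 28 mm tall, 3 mm thick, closed at -x. Polished: nuts begin to slide at a slope of 15 to 25 degrees
- mat: the chute's fixed green mat, 310 mm (its x) x 120 mm (its y) and 3 mm thick; origin at the centre of its underside, on the bench. At the start the chute lies along it, its spout towards the robot
- nut0_mid (a point): centre of one of the four loose steel hexagon nuts lying in the closed half of the chute: 16 mm across the flats, 8 mm thick, 12 g
- nut1_mid (a point): centre of one of the four loose steel hexagon nuts lying in the closed half of the chute: 16 mm across the flats, 8 mm thick, 12 g
- nut2_mid (a point): centre of one of the four loose steel hexagon nuts lying in the closed half of the chute: 16 mm across the flats, 8 mm thick, 12 g
- nut3_mid (a point): centre of one of the four loose steel hexagon nuts lying in the closed half of the chute: 16 mm across the flats, 8 mm thick, 12 g
- dropper: bystander, to be left alone: white dropper bottle, 32 mm wide and 85 mm tall; origin at its underside
- jar: bystander, to be left alone: small amber jar, 40 mm wide and 60 mm tall; origin at its underside
- driver: bystander, to be left alone: screwdriver lying on the bench
- spool: bystander, to be left alone: small blue reel, 80 mm wide and 50 mm tall; origin at its underside
- meter: bystander, to be left alone: hand-held grey meter lying flat, 160 x 80 x 36 mm; origin at its underside
- cup: bystander, to be left alone: white cup, 72 mm wide and 85 mm tall; origin at its underside

How it is judged (in metres and radians):
On the way, in this order (a step that is already met when the one before it is completed fails the run):
1. both cases stand squarely on the case on the bench, let go and at rest (((x of case_low_mid in the frame of case_base_mid between -0.012 and 0.012 m and y of case_low_mid in the frame of case_base_mid between -0.012 and 0.012 m and z of case_low_mid in the frame of case_base_mid between 0.034 and 0.046 m and angle between the x axis of each of case_low_mid, case_top_mid and the x axis of case_base_mid, either way round below 0.16 rad and x of case_top_mid in the frame of case_base_mid between -0.012 and 0.012 m and y of case_top_mid in the frame of case_base_mid between -0.012 and 0.012 m and z of case_top_mid in the frame of case_base_mid between 0.074 and 0.086 m) or (x of case_top_mid in the frame of case_base_mid between -0.012 and 0.012 m and y of case_top_mid in the frame of case_base_mid between -0.012 and 0.012 m and z of case_top_mid in the frame of case_base_mid between 0.034 and 0.046 m and angle between the x axis of each of case_top_mid, case_low_mid and the x axis of case_base_mid, either way round below 0.16 rad and x of case_low_mid in the frame of case_base_mid between -0.012 and 0.012 m and y of case_low_mid in the frame of case_base_mid between -0.012 and 0.012 m and z of case_low_mid in the frame of case_base_mid between 0.074 and 0.086 m)) and angle between case_base_mid's own z axis and vertical below 0.08 rad and height (world z) of case_base_mid below 0.03 m and linear speed of each of case_low, case_top, case_base below 0.02 m/s and contact force between the fingers and case_low below 0.05 N and contact force between the fingers and case_top below 0.05 N), for 0.2 s.
2. the chute is held tipped with its spout over the hopper's mouth (angle between chute_spout's own z axis and vertical above 0.25 rad and horizontal distance between chute_spout and mouth below 0.07 m and z of chute_spout in the frame of mouth above -0.04 m), for 0.05 s.
3. all four nuts are inside the hopper (x of nut0_mid in the frame of mouth between -0.062 and 0.062 m and y of nut0_mid in the frame of mouth between -0.062 and 0.062 m and z of nut0_mid in the frame of mouth between -0.1 and -0.02 m and x of nut1_mid in the frame of mouth between -0.062 and 0.062 m and y of nut1_mid in the frame of mouth between -0.062 and 0.062 m and z of nut1_mid in the frame of mouth between -0.1 and -0.02 m and x of nut2_mid in the frame of mouth between -0.062 and 0.062 m and y of nut2_mid in the frame of mouth between -0.062 and 0.062 m and z of nut2_mid in the frame of mouth between -0.1 and -0.02 m and x of nut3_mid in the frame of mouth between -0.062 and 0.062 m and y of nut3_mid in the frame of mouth between -0.062 and 0.062 m and z of nut3_mid in the frame of mouth between -0.1 and -0.02 m), for 0.2 s.
At the end, for the whole second after the job is handed in: Column of three cases (upper ones within 12 mm each way and 9 degrees of the bottom one, half turns allowed); all nuts inside the hopper; chute flat on the mat, handle within 50 mm along and 35 mm across of its centre, within 15 degrees of its length, either way round; all at rest (all of step 3 and ((x of case_low_mid in the frame of case_base_mid between -0.012 and 0.012 m and y of case_low_mid in the frame of case_base_mid between -0.012 and 0.012 m and z of case_low_mid in the frame of case_base_mid between 0.034 and 0.046 m and angle between the x axis of each of case_low_mid, case_top_mid and the x axis of case_base_mid, either way round below 0.16 rad and x of case_top_mid in the frame of case_base_mid between -0.012 and 0.012 m and y of case_top_mid in the frame of case_base_mid between -0.012 and 0.012 m and z of case_top_mid in the frame of case_base_mid between 0.074 and 0.086 m) or (x of case_top_mid in the frame of case_base_mid between -0.012 and 0.012 m and y of case_top_mid in the frame of case_base_mid between -0.012 and 0.012 m and z of case_top_mid in the frame of case_base_mid between 0.034 and 0.046 m and angle between the x axis of each of case_top_mid, case_low_mid and the x axis of case_base_mid, either way round below 0.16 rad and x of case_low_mid in the frame of case_base_mid between -0.012 and 0.012 m and y of case_low_mid in the frame of case_base_mid between -0.012 and 0.012 m and z of case_low_mid in the frame of case_base_mid between 0.074 and 0.086 m)) and angle between case_base_mid's own z axis and vertical below 0.08 rad and height (world z) of case_base_mid below 0.03 m and x of chute_grip in the frame of mat between -0.05 and 0.05 m and y of chute_grip in the frame of mat between -0.035 and 0.035 m and angle between the x axis of chute_grip and the x axis of mat, either way round below 0.26 rad and angle between chute_grip's own z axis and vertical below 0.06 rad and height (world z) of chute_grip below 0.075 m and linear speed of each of case_low, case_top, case_base, chute below 0.02 m/s); the robot touches nothing.
It fails at once if a nut is touched by the gripper (contact force between the fingers and nut0 above 0.3 N or contact force between the fingers and nut1 above 0.3 N or contact force between the fingers and nut2 above 0.3 N or contact force between the fingers and nut3 above 0.3 N).
It fails at once if a bystander is moved by more than 40 mm (distance of any of dropper, jar, driver, spool, meter, cup from where it was at the start of the episode above 0.04 m).
It also fails if it takes over 72 s, if anything falls off the work surface, if the arm or the gripper's body presses on something with over 40 N, if the wrist force passes 120 N, or if a joint passes its speed limit or range.

## Working session

There is one attempt and no reset: what is moved stays moved. The work goes in short steps, Python scripts to look and compute and a tool call to move; the robot and the scene stay as the last step left them, time stands still between calls to the robot, and variables do not carry over. Pictures are saved under pics/ and viewed, and the job is handed in when it is done.

Besides the shell and the picture viewer there is one more tool, called after "Emit:" as a command line: name --pt "numbers of a row" for each row, then --argument value for the rest. jog_arm: Moves the arm, as the interface text tells. Its arguments: {"type":"object","properties":{"moves":{"type":"array"}},"required":["moves"]}

```bash
mkdir -p pics; python3 - <<'E'
from station import *
import cv2
for n in ("scene","top","wrist"):
    c=capture(n); cv2.imwrite(f"pics/{n}0.png",c["frame"][:,:,::-1])
    print(n,c["fov_y"],c["cx"],c["cy"],c["world_from_camera"].round(4).tolist() if hasattr(c["world_from_camera"],"round") else c["world_from_camera"])
s=sense();print(s)
E
```

```text
scene 57.28062771384295 330.5392168792839 239.18145940778865 [[-0.0767, 0.7516, -0.6551, 1.3716], [0.997, 0.055, -0.0537, 0.0647], [-0.0043, -0.6573, -0.7536, 1.0257], [0.0, 0.0, 0.0, 1.0]]
top 46.6935000610447 319.9080494761308 239.17234993501737 [[-0.0007, -0.9952, 0.0977, 0.3965], [-0.9999, -0.0004, -0.011, 0.0114], [0.011, -0.0977, -0.9952, 1.8743], [0.0, 0.0, 0.0, 1.0]]
wrist 68.75290333283688 316.405130841796 242.37882644125378 [[-0.4394, -0.8713, -0.2185, 0.3344], [-0.8983, 0.4267, 0.1046, 0.5316], [0.0021, 0.2422, -0.9702, 0.3844], [0.0, 0.0, 0.0, 1.0]]
{'time_s': 0.15, 'joints': array([ 7.87036105e+01,  2.20812280e+01,  3.98510700e-01, -1.80725734e-02,
       -6.84116552e+01, -1.48158304e+01]), 'joint_velocities': array([-0.02400633, -0.09433688,  0.22693634,  0.14352507,  0.09757657,
        0.04710035]), 'effort': array([-2.17518968e-04, -3.91053700e+01,  1.87587440e+01,  4.22228381e+00,
        1.23733672e-02, -1.37489255e-04]), 'tcp_pos': array([0.27488893, 0.56080742, 0.22171626]), 'ee_rot': array([[ 8.97882576e-01, -4.40234605e-01, -6.10256751e-04],
       [-4.40235006e-01, -8.97881235e-01, -1.55773059e-03],
       [ 1.37828827e-04,  1.66731554e-03, -9.99998601e-01]]), 'wrist_force': array([0.57261922, 0.54677424, 0.64966026]), 'moment': array([-0.00065621, -0.01439344,  0.00496713]), 'gripper_width': 1.0010258008222648}
```

View pics/scene0.png

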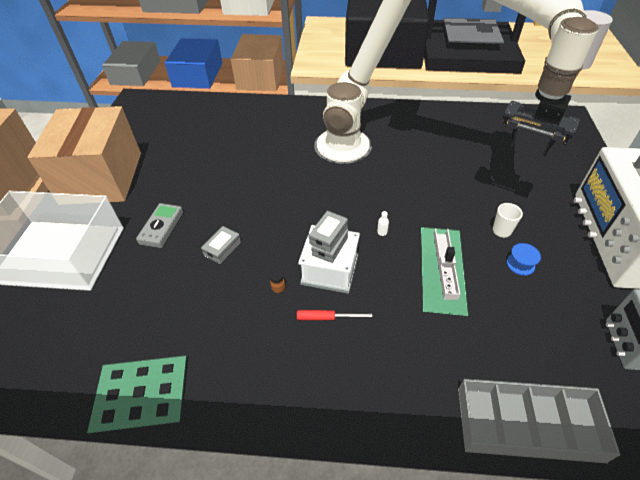

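View pics/top0.png

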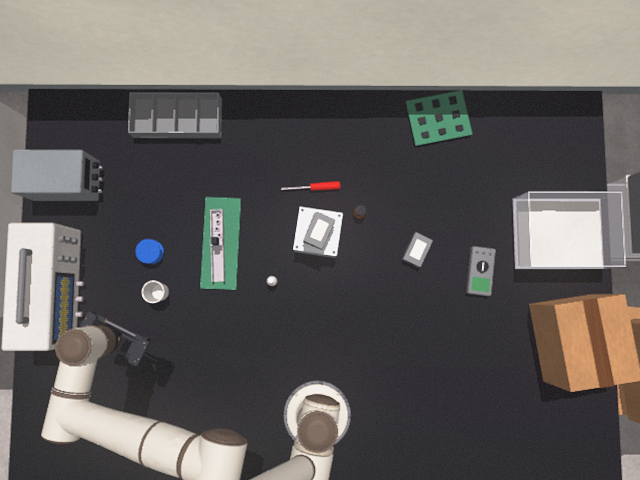

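View pics/wrist0.png

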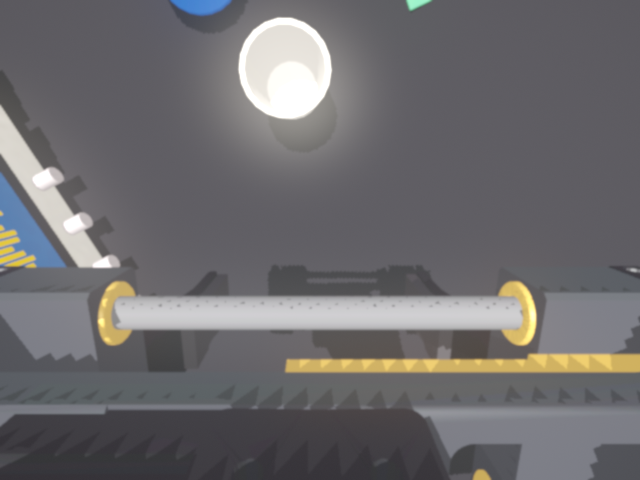

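The arm is clear of the work area. Cases are near top-view px (318,230) and (418,249), and the chute is near (217,245). I'll enlarge these.

```bash
cat > h.py <<'E'
import numpy as np, cv2
from station import *
def cam(n):
    c=capture(n); f=240/np.tan(np.radians(c["fov_y"]/2))
    return c["frame"][:,:,::-1].copy(), f,c["cx"],c["cy"],np.array(c["world_from_camera"])
def p2w(C,u,v,z):
    _,f,cx,cy,T=C; d=T[:3,:3]@np.array([(u-cx)/f,(v-cy)/f,1]); o=T[:3,3]
    return o+d*(z-o[2])/d[2]
def w2p(C,p):
    _,f,cx,cy,T=C; q=T[:3,:3].T@(np.array(p)-T[:3,3]); return np.array([cx+f*q[0]/q[2],cy+f*q[1]/q[2]])
def crop(C,name,x0,y0,x1,y1,k):
    cv2.imwrite("pics/"+name,cv2.resize(C[0][y0:y1,x0:x1],None,fx=k,fy=k,interpolation=cv2.INTER_CUBIC))
E
python3 - <<'E'
from h import *
C=cam("top"); crop(C,"t1.png",190,170,350,290,5); crop(C,"t2.png",380,200,520,305,5)
C=cam("scene"); crop(C,"s1.png",190,190,350,310,5); crop(C,"s2.png",370,190,530,310,5)
E
```

```text
(no output)
```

View pics/t1.png

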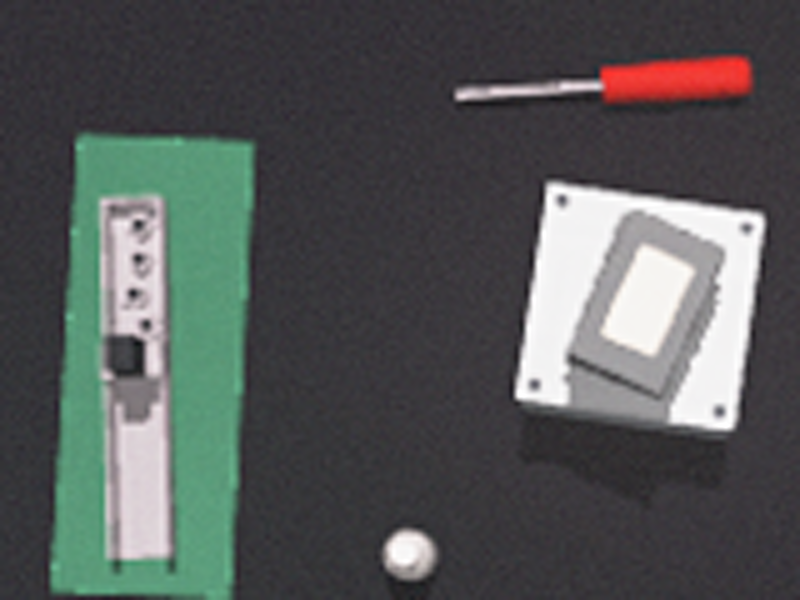

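View pics/t2.png

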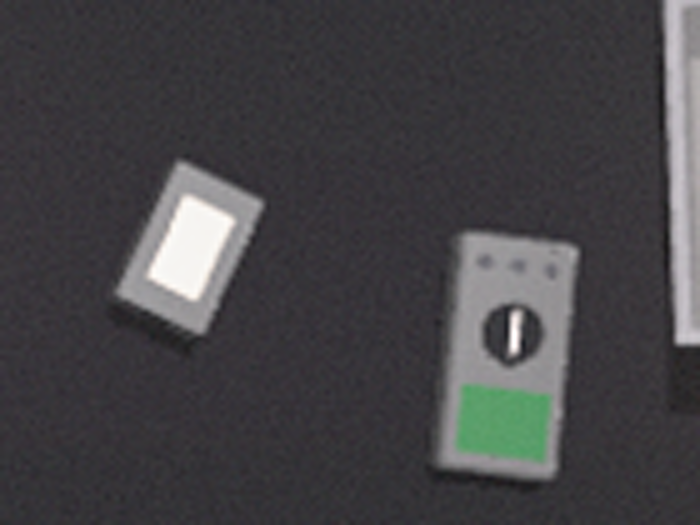

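View pics/s1.png

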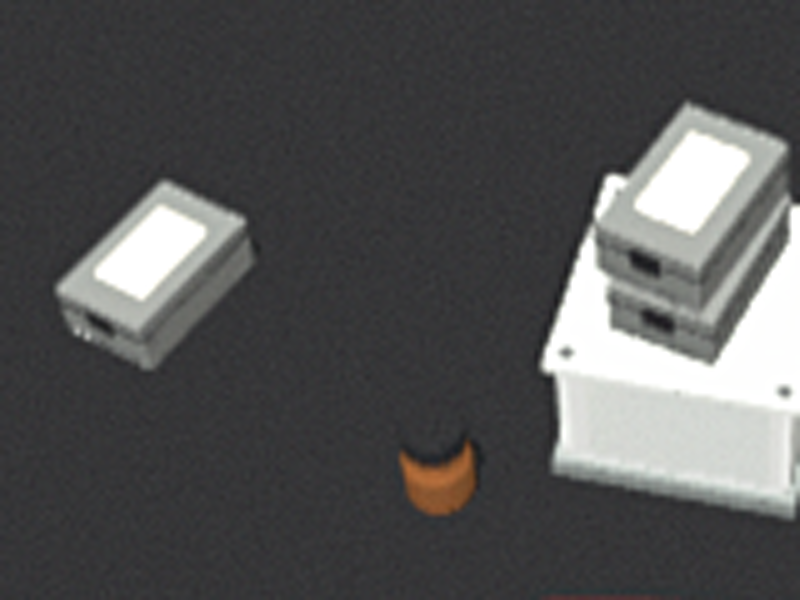

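View pics/s2.png

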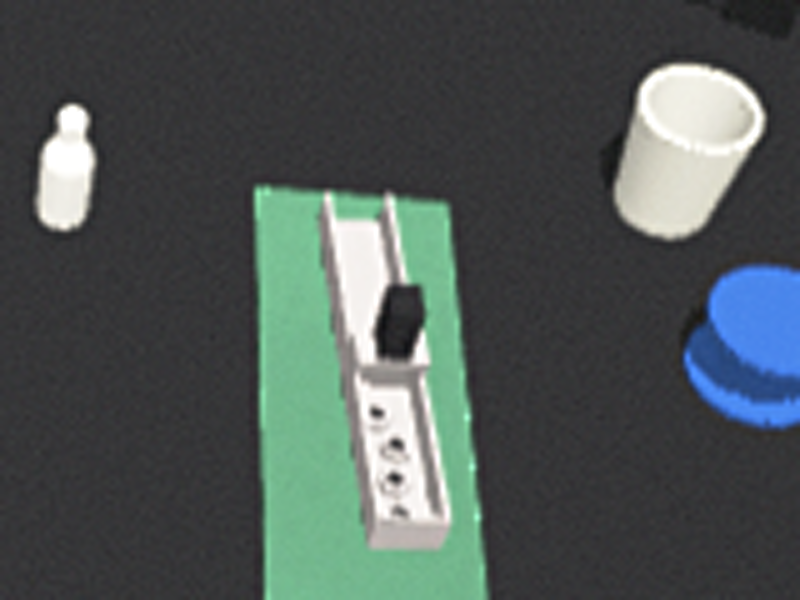

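```bash
python3 - <<'E'
from h import *
T=cam("top");S=cam("scene")
def W(C,off,pts,z):
    P=np.array([p2w(C,x/5+off[0]-.4,y/5+off[1]-.4,z) for x,y in pts]);return P
def rep(n,P):
    print(n,P.mean(0).round(4)[:2], 'edges',[round(float(np.linalg.norm(P[i]-P[(i+1)%len(P)])),4) for i in range(len(P))],
     'ang',[round(float(np.degrees(np.arctan2(*(P[(i+1)%len(P)]-P[i])[[1,0]]))),1) for i in range(len(P))])
t1=(190,170);t2=(380,200);s1=(190,190);s2=(370,190)
rep("top T",W(T,t1,[(632,208),(727,243),(662,398),(568,357)],.18))
rep("topLabel",W(T,t1,[(645,243),(695,264),(657,357),(600,337)],.18))
rep("hop T",W(T,t1,[(547,183),(765,213),(735,432),(516,402)],.1))
rep("base T",W(T,t2,[(180,160),(265,203),(205,337),(116,292)],.04))
rep("base S",W(S,s1,[(165,178),(250,220),(145,337),(57,292)],.04))
rep("top S",W(S,s1,[(688,102),(790,148),(698,275),(597,228)],.18))
rep("mat T",W(T,t1,[(78,135),(255,143),(232,598),(50,590)],.003))
rep("handle T",W(T,t1,[(107,336),(143,336),(143,376),(107,376)],.087))
rep("closedend T",W(T,t1,[(98,197),(163,196)],.031))
rep("spout T",W(T,t1,[(105,560),(173,560)],.003))
rep("handle S",W(S,s2,[(390,285),(424,287)],.087))
print(w2p(T,[0.5,0,0]))
E
```

```text
top T [ 0.5915 -0.0048] edges [0.0623, 0.1037, 0.0628, 0.1001] ang [-110.4, 157.3, 66.4, -23.0]
topLabel [ 0.5922 -0.006 ] edges [0.0333, 0.062, 0.037, 0.0643] ang [-112.9, 157.8, 70.6, -25.4]
hop T [ 0.597  -0.0013] edges [0.1419, 0.1428, 0.1414, 0.1429] ang [-97.9, 172.0, 82.2, -7.8]
base T [ 0.5434 -0.3338] edges [0.063, 0.0982, 0.0656, 0.0983] ang [-117.1, 155.0, 63.0, -26.6]
base S [ 0.5443 -0.3309] edges [0.0667, 0.1023, 0.0666, 0.1032] ang [63.0, -23.7, -116.3, 156.3]
top S [ 0.5942 -0.0044] edges [0.0645, 0.101, 0.0611, 0.1023] ang [61.9, -24.5, -117.1, 157.4]
mat T [0.5686 0.3265] edges [0.1204, 0.3085, 0.1218, 0.3085] ang [-92.6, 177.9, 87.5, -2.4]
handle T [0.5665 0.331 ] edges [0.0232, 0.0259, 0.0231, 0.0259] ang [-90.0, -179.0, 90.0, 1.1]
closedend T [0.6789 0.3393] edges [0.0434, 0.0434] ang [-89.1, 90.9]
spout T [0.4372 0.3342] edges [0.0455, 0.0455] ang [-90.0, 90.0]
handle S [0.5592 0.3349] edges [0.0187, 0.0187] ang [89.7, -90.3]
[317.16518855 262.90898152]
```

Measurements from the two cameras agree to about 3 mm: the top case is at (0.593, -0.005) with yaw about -24°, the base case at (0.544, -0.332) with yaw about -25°, and the hopper at (0.597, -0.001). I'll move above the top case.

```bash
cat >> h.py <<'E'
from scipy.spatial.transform import Rotation as Ro
def down(yaw):
    a=np.radians(yaw); x=np.array([np.cos(a),np.sin(a),0]); z=np.array([0,0,-1.]); return np.c_[x,np.cross(z,x),z]
def go(pos,R):
    s=sense(); E=s["ee_rot"]; d=E.T@(np.array(pos)-s["tcp_pos"]); r=Ro.from_matrix(E.T@R).as_rotvec()
    print("shift",d.round(4),"rot",r.round(4),"n",round(float(np.linalg.norm(d)/.0417),1),round(float(np.degrees(np.linalg.norm(r))/7.16),1))
E
python3 -c "
from h import *
go([.593,-.005,.27],down(-24))"
```

```text
shift [ 0.5347  0.3683 -0.0475] rot [ 0.0005 -0.     -0.037 ] n 15.6 0.3
```

Emit:
jog_arm --pt "-1 0.034 0.024 -0.02 0 0 -0.01" --pt "-1 0.067 0.046 -0.04 0 0 -0.02" --pt "-1 0.1 0.069 -0.048 0 0 -0.037" --pt "-1 0.134 0.092 -0.048 0 0 -0.037" --pt "-1 0.167 0.115 -0.048 0 0 -0.037" --pt "-1 0.2 0.138 -0.048 0 0 -0.037" --pt "-1 0.234 0.161 -0.048 0 0 -0.037" --pt "-1 0.267 0.184 -0.048 0 0 -0.037" --pt "-1 0.3 0.207 -0.048 0 0 -0.037" --pt "-1 0.334 0.23 -0.048 0 0 -0.037"

```text
time_s: 1.18
tcp_pos: [0.4742, 0.2057, 0.271]
ee_rot: [[0.914, -0.406, 0.001], [-0.406, -0.914, 0.001], [0.0, -0.001, -1.0]]
wrist_force: [-0.3, 1.3, 0.6]
gripper_width: 1.0
```

```bash
python3 -c "
from h import *
go([.593,-.005,.27],down(-24))"
```

```text
shift [0.1942 0.1443 0.0009] rot [-0.0008 -0.0003  0.0005] n 5.8 0.0
```

Emit:
jog_arm --pt "-1 0.033 0.023 0 0 0 0" --pt "-1 0.067 0.046 0 0 0 0" --pt "-1 0.1 0.069 0 0 0 0" --pt "-1 0.134 0.092 0 0 0 0" --pt "-1 0.165 0.115 0 0 0 0" --pt "-1 0.188 0.131 0 0 0 0" --pt "-1 0.198 0.139 0 0 0 0" --pt "-1 0.2 0.14 0 0 0 0" --pt "-1 0.2 0.14 0 0 0 0" --pt "-1 0.2 0.14 0 0 0 0"

```text
time_s: 2.02
tcp_pos: [0.5991, -0.0008, 0.2705]
ee_rot: [[0.914, -0.406, -0.0], [-0.406, -0.914, 0.0], [-0.0, -0.0, -1.0]]
wrist_force: [0.4, 0.0, -0.0]
gripper_width: 0.998
```

```bash
python3 -c "
from h import *
C=cam('wrist');cv2.imwrite('pics/w1.png',C[0])
go([.593,-.005,.27],down(-24))
a=np.radians(-24);c,s=np.cos(a),np.sin(a)
for x,y in [(50,32),(50,-32),(-50,-32),(-50,32)]: print(w2p(C,[.593+c*x/1e3-s*y/1e3,-.005+s*x/1e3+c*y/1e3,.18]))
"
```

```text
shift [-0.0037  0.0066  0.0007] rot [-0.0003  0.      0.0015] n 0.2 0.0
[280.14425958 183.67008106]
[369.70938116 183.83753921]
[364.76939921 312.78020897]
[283.10866389 312.64062811]
```

View pics/w1.png

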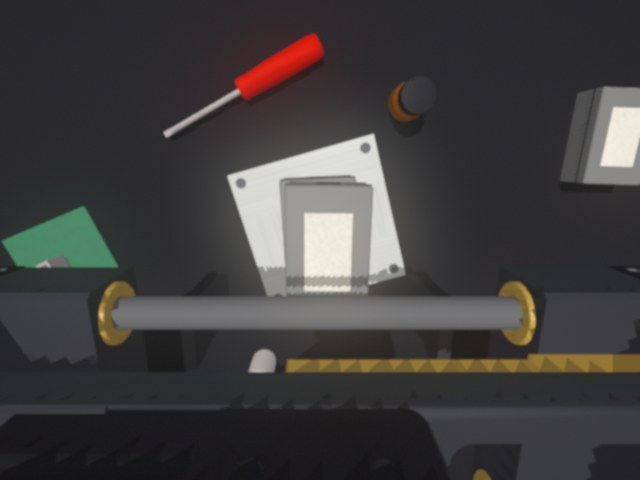

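The wrist view shows the top case's far corners at px (284,184) and (373,184). The prediction was (280,184) and (370,184), so there is a ~2 mm offset along tool y and the yaw is right. I'll descend and grip.

Emit:
jog_arm --pt "-1 -0.004 0.0085 0.01 0 0 0" --pt "-1 -0.004 0.0085 0.04 0 0 0" --pt "-1 -0.004 0.0085 0.07 0 0 0" --pt "-1 -0.004 0.0085 0.095 0 0 0" --pt "-1 -0.004 0.0085 0.113 0 0 0" --pt "-1 -0.004 0.0085 0.121 0 0 0" --pt "-1 -0.004 0.0085 0.124 0 0 0" --pt "-1 -0.004 0.0085 0.124 0 0 0" --pt "0 -0.004 0.0085 0.124 0 0 0" --pt "1 -0.004 0.0085 0.124 0 0 0"

```text
time_s: 2.9
tcp_pos: [0.5934, -0.0073, 0.1483]
ee_rot: [[0.914, -0.406, 0.003], [-0.406, -0.914, 0.0], [0.003, -0.002, -1.0]]
wrist_force: [-0.0, -0.0, -0.1]
gripper_width: 0.918
```

Emit:
jog_arm --pt "1 0 0 0 0 0 0" --pt "1 0 0 0 0 0 0" --pt "1 0 0 0 0 0 0" --pt "1 0 0 0 0 0 0" --pt "1 0 0 0 0 0 0" --pt "1 0 0 0 0 0 0" --pt "1 0 0 -0.008 0 0 0" --pt "1 0 0 -0.022 0 0 0" --pt "1 0 0 -0.045 0 0 0" --pt "1 0 0 -0.07 0 0 0"

```text
time_s: 3.73
tcp_pos: [0.591, -0.008, 0.2154]
ee_rot: [[0.913, -0.407, -0.005], [-0.407, -0.913, -0.001], [-0.005, 0.003, -1.0]]
wrist_force: [0.6, 1.5, -2.7]
gripper_width: 0.73
```

```bash
python3 -c "
from h import *
C=cam('wrist');cv2.imwrite('pics/w2.png',C[0])
C=cam('scene');crop(C,'s3.png',190,170,390,310,4)
print(sense()['tcp_pos'])
"
```

```text
[ 0.59474265 -0.00774294  0.22086303]
```

View pics/w2.png

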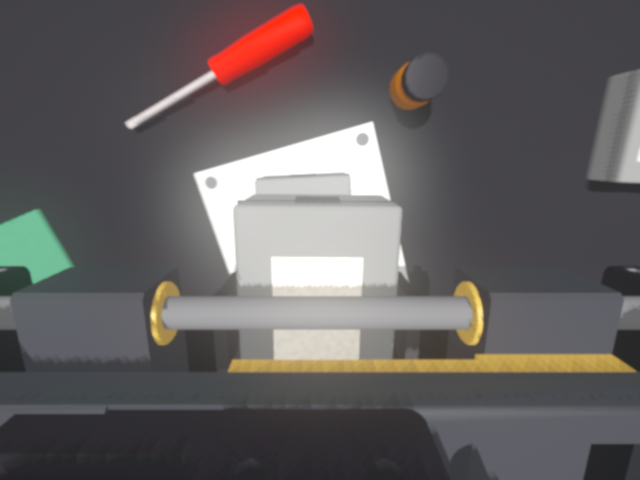

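View pics/s3.png

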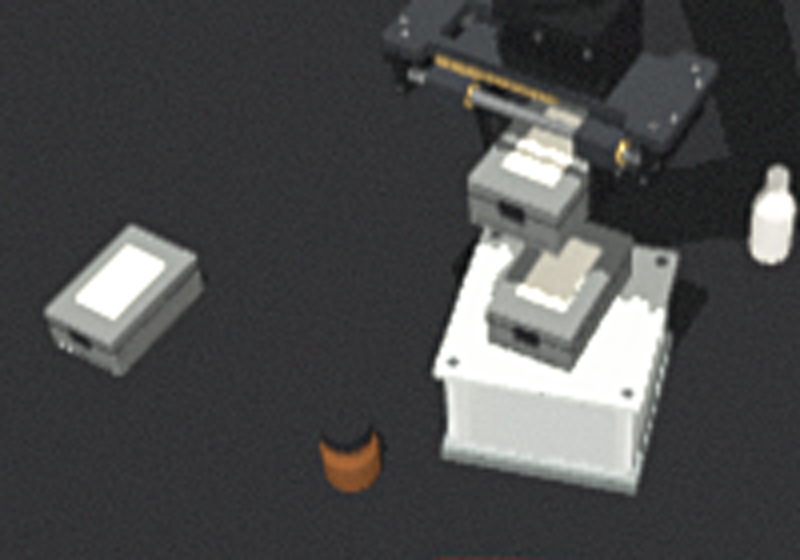

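Case held (width 0.73 × 87 mm ≈ 64 mm). Next stop is a viewing pose before the base case.

```bash
python3 -c "
from h import *
go([.434,-.28,.24],down(-25))
C=cam('wrist')
a=sense()
for u,v in [(236,205),(400,205)]: print(a['ee_rot'].T@(p2w(C,u,v,a['tcp_pos'][2]+.0325)-a['tcp_pos']))
"
```

```text
shift [-0.0362  0.314  -0.0206] rot [-0.0039 -0.0073  0.0181] n 7.6 0.2
[ 0.04892589 -0.0309553  -0.03228635]
[ 0.04907099  0.03159173 -0.03243284]
```

Emit:
jog_arm --pt "1 -0.001 0.012 -0.005 0 0 0" --pt "1 -0.004 0.038 -0.012 0 0 0.005" --pt "1 -0.008 0.073 -0.018 0 0 0.01" --pt "1 -0.013 0.111 -0.02 0 0 0.015" --pt "1 -0.017 0.15 -0.02 0 0 0.018" --pt "1 -0.022 0.189 -0.02 0 0 0.018" --pt "1 -0.026 0.228 -0.02 0 0 0.018" --pt "1 -0.031 0.265 -0.02 0 0 0.018" --pt "1 -0.035 0.295 -0.02 0 0 0.018" --pt "1 -0.036 0.314 -0.02 0 0 0.018"

```text
time_s: 4.72
tcp_pos: [0.4281, -0.2817, 0.2351]
ee_rot: [[0.905, -0.426, -0.004], [-0.426, -0.905, 0.002], [-0.004, 0.0, -1.0]]
wrist_force: [0.1, 0.7, -2.1]
gripper_width: 0.728
```

Emit:
jog_arm --pt "1 0 0 0 0 0 0" --pt "1 0 0 0 0 0 0" --pt "1 0 0 0 0 0 0" --pt "1 0 0 0 0 0 0" --pt "1 0 0 0 0 0 0" --pt "1 0 0 0 0 0 0" --pt "1 0 0 0 0 0 0" --pt "1 0 0 0 0 0 0" --pt "1 0 0 0 0 0 0" --pt "1 0 0 0 0 0 0"

```text
time_s: 5.55
tcp_pos: [0.4319, -0.2798, 0.2366]
ee_rot: [[0.906, -0.423, 0.0], [-0.423, -0.906, -0.0], [0.0, 0.0, -1.0]]
wrist_force: [0.1, -0.4, -2.6]
gripper_width: 0.734
```

```bash
python3 -c "
from h import *
C=cam('wrist');cv2.imwrite('pics/w3.png',C[0]);np.savez('w3.npz',T=C[4])
"
```

```text
(no output)
```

View pics/w3.png

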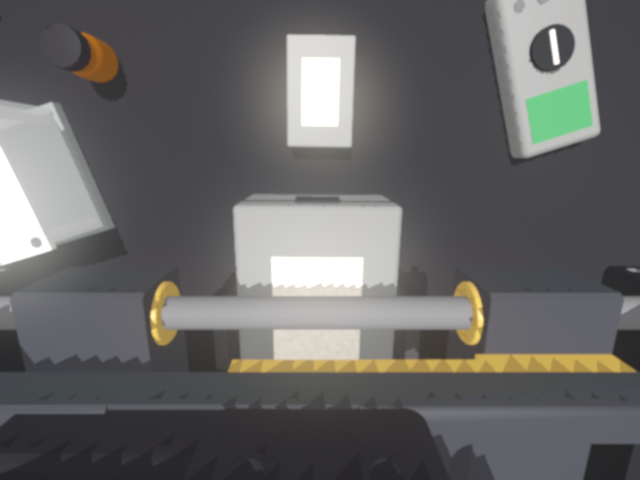

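```bash
python3 -c "
from h import *
C=cam('wrist')
P=np.array([p2w(C,u,v,.04) for u,v in [(287,36),(355,36),(352,147),(289,147)]]);print(P.round(4),P.mean(0))
for i in range(4):
  d=P[(i+1)%4]-P[i];print(np.linalg.norm(d),np.degrees(np.arctan2(d[1],d[0])))
c=P.mean(0); t=c[:2]+.001*np.array([.906,-.423])
print(t);go([t[0],t[1],.16],down(-25))
"
```

```text
[[ 0.5994 -0.3283  0.04  ]
 [ 0.573  -0.3851  0.04  ]
 [ 0.4837 -0.3432  0.04  ]
 [ 0.51   -0.2867  0.04  ]] [ 0.54154242 -0.33582643  0.04      ]
0.06260579139927216 -114.95433274095261
0.09863781200617928 154.84770589854782
0.06229392382278389 65.04379546109243
0.0986351924203193 -24.971139509312188
[ 0.54244842 -0.33624943]
shift [0.1241 0.0042 0.0766] rot [-0.     -0.     -0.0004] n 3.5 0.0
```

Emit:
jog_arm --pt "1 0.02 0.001 0.0 0 0 0" --pt "1 0.05 0.003 0.01 0 0 0" --pt "1 0.08 0.003 0.03 0 0 0" --pt "1 0.108 0.003 0.055 0 0 0" --pt "1 0.12 0.003 0.085 0 0 0" --pt "1 0.124 0.003 0.115 0 0 0" --pt "1 0.124 0.003 0.14 0 0 0" --pt "1 0.124 0.003 0.16 0 0 0" --pt "1 0.124 0.003 0.172 0 0 0" --pt "1 0.124 0.003 0.175 0 0 0"

```text
time_s: 6.48
tcp_pos: [0.5414, -0.3346, 0.0587]
ee_rot: [[0.906, -0.423, -0.005], [-0.423, -0.906, 0.002], [-0.005, 0.0, -1.0]]
wrist_force: [0.3, 0.3, -2.4]
gripper_width: 0.732
```

Emit:
jog_arm --pt "1 0 0 0 0 0 0" --pt "1 0 0 0.002 0 0 0" --pt "1 0 0 0.004 0 0 0" --pt "1 0 0 0.006 0 0 0" --pt "1 0 0 0.008 0 0 0" --pt "1 0 0 0.01 0 0 0" --pt "1 0 0 0.01 0 0 0" --pt "1 0 0 0.01 0 0 0" --pt "1 0 0 0.01 0 0 0" --pt "1 0 0 0.01 0 0 0"

```text
time_s: 7.32
tcp_pos: [0.543, -0.3351, 0.0517]
ee_rot: [[0.906, -0.423, 0.0], [-0.423, -0.906, -0.0], [0.0, 0.0, -1.0]]
wrist_force: [0.4, 0.3, -2.2]
gripper_width: 0.734
```

```bash
python3 -c "
from h import *
s=sense();print(s['tcp_pos'],s['wrist_force'])
C=cam('scene');crop(C,'s4.png',150,170,310,290,5)"
```

```text
[ 0.54302753 -0.33514987  0.05169982] [ 0.37066816  0.31750067 -2.16394972]
```

View pics/s4.png

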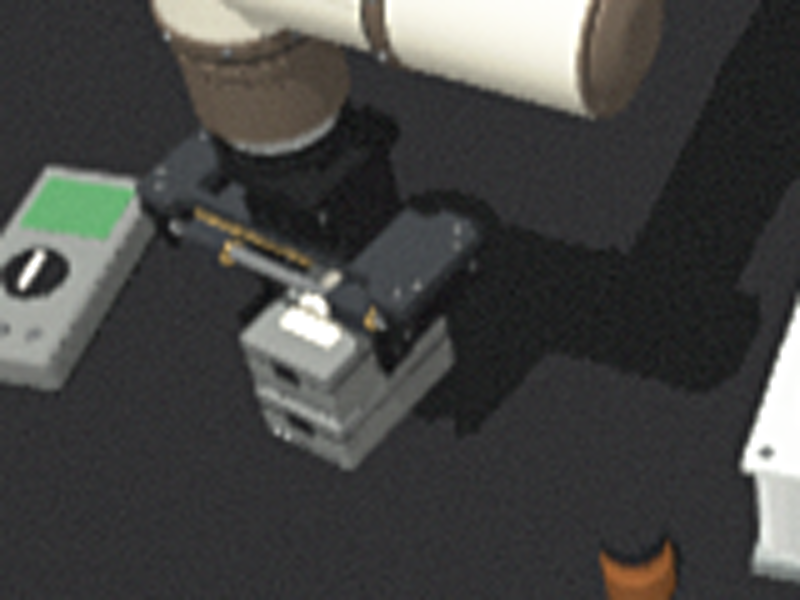

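The case sits squarely over the base, with a small gap left. I'll lower it to contact and release.

Emit:
jog_arm --pt "1 0 0 0.001 0 0 0" --pt "1 0 0 0.002 0 0 0" --pt "1 0 0 0.003 0 0 0" --pt "1 0 0 0.004 0 0 0" --pt "1 0 0 0.0045 0 0 0" --pt "1 0 0 0.005 0 0 0" --pt "1 0 0 0.005 0 0 0" --pt "1 0 0 0.005 0 0 0" --pt "1 0 0 0.005 0 0 0" --pt "1 0 0 0.005 0 0 0"

```text
time_s: 8.2
tcp_pos: [0.543, -0.3351, 0.0473]
ee_rot: [[0.906, -0.423, 0.0], [-0.423, -0.906, -0.0], [0.0, 0.0, -1.0]]
wrist_force: [-3.2, 1.4, 5.9]
gripper_width: 0.731
```

Contact is felt: Fz went from -2.2 to +5.9 N. Releasing and going up.

Emit:
jog_arm --pt "-1 0 0 -0.001 0 0 0" --pt "-1 0 0 -0.001 0 0 0" --pt "-1 0 0 -0.001 0 0 0" --pt "-1 0 0 -0.001 0 0 0" --pt "-1 0 0 -0.001 0 0 0" --pt "-1 0 0 -0.02 0 0 0" --pt "-1 0 0 -0.05 0 0 0" --pt "-1 0 0 -0.085 0 0 0" --pt "-1 0 0 -0.12 0 0 0" --pt "-1 0 0 -0.155 0 0 0"

```text
time_s: 9.03
tcp_pos: [0.5427, -0.3351, 0.2029]
ee_rot: [[0.906, -0.423, -0.0], [-0.423, -0.906, 0.0], [-0.0, 0.0, -1.0]]
wrist_force: [0.7, 0.2, -0.7]
gripper_width: 0.995
```

```bash
python3 -c "
from h import *
C=cam('scene');crop(C,'s5.png',190,190,350,310,5)
C=cam('top');crop(C,'t5.png',280,190,440,310,5)
C=cam('wrist');cv2.imwrite('pics/w5.png',C[0])
go([.595,-.005,.23],down(-20))
"
```

```text
shift [-0.0941 -0.3211 -0.0251] rot [-0.0002 -0.0083 -0.0875] n 8.0 0.7
```

View pics/s5.png

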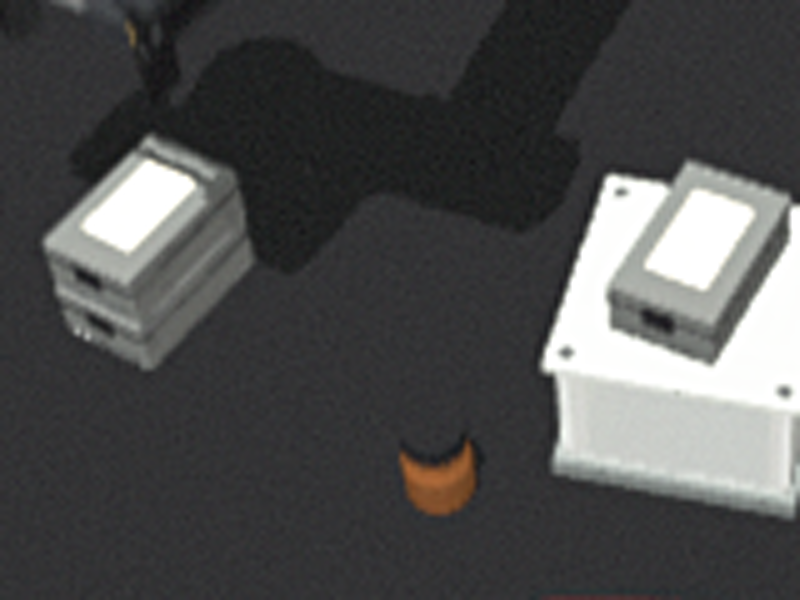

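View pics/w5.png

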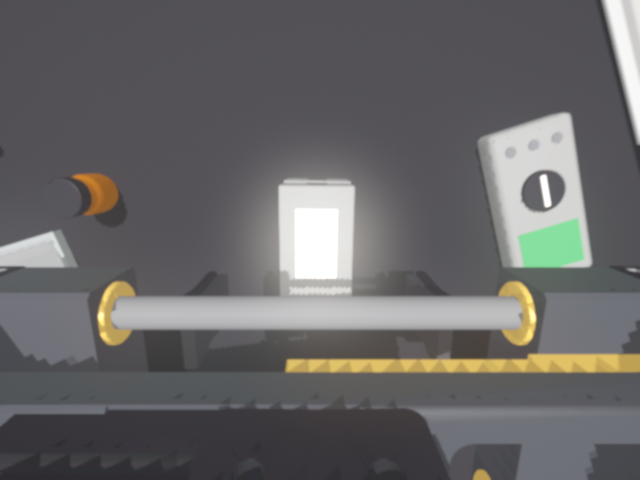

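View pics/t5.png

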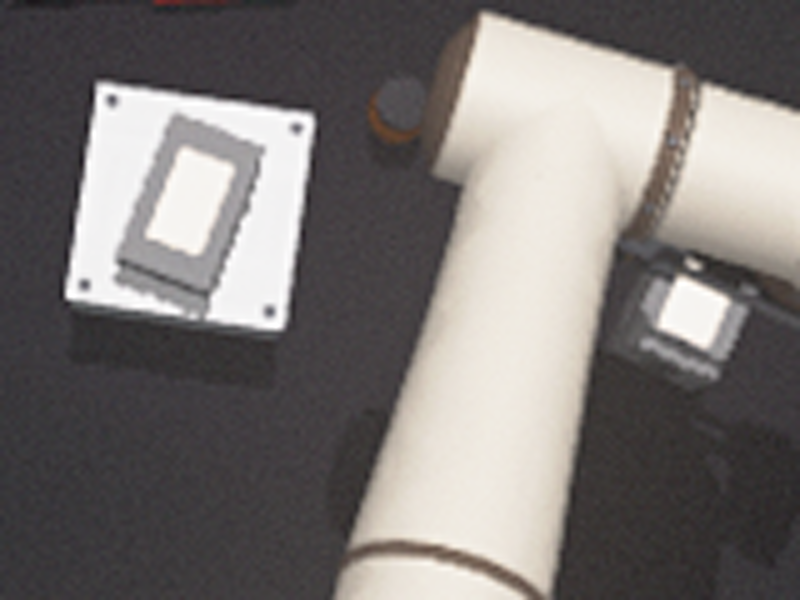

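Stack of two is square. Measuring the second case from both pictures.

```bash
python3 - <<'E'
from h import *
T=cam("top");S=cam("scene")
def rep(n,C,off,pts,z):
    P=np.array([p2w(C,x/5+off[0]-.4,y/5+off[1]-.4,z) for x,y in pts])
    print(n,P.mean(0).round(4)[:2], [(round(float(np.linalg.norm(P[i]-P[(i+1)%4])),4),round(float(np.degrees(np.arctan2(*(P[(i+1)%4]-P[i])[[1,0]]))),1)) for i in range(4)])
rep("low T",T,(280,190),[(175,113),(264,148),(208,291),(117,262)],.14)
rep("low S",S,(190,190),[(688,160),(790,203),(713,328),(609,289)],.14)
rep("mid S",S,(190,190),[(152,135),(241,178),(138,292),(44,243)],.08)
W=cam("wrist"); print([p2w(W,u,v,.08).round(4) for u,v in [(280,185),(354,185)]], (np.array([.5425,-.335])+.05*np.array([.906,-.423])))
go([.593,-.005,.23],down(-21))
E
```

```text
low T [ 0.5948 -0.0012] [(0.0602, -111.6), (0.0969, 158.6), (0.0598, 72.3), (0.101, -21.1)]
low S [ 0.5985 -0.0009] [(0.0644, 64.2), (0.097, -21.3), (0.0608, -111.5), (0.1019, 160.6)]
mid S [ 0.5445 -0.3292] [(0.0681, 63.1), (0.0986, -23.3), (0.0706, -117.1), (0.0982, 155.3)]
[array([ 0.5934, -0.3266,  0.08  ]), array([ 0.5683, -0.3803,  0.08  ])] [ 0.5878  -0.35615]
shift [-0.0935 -0.3202 -0.0296] rot [-0.0004  0.0028 -0.0706] n 8.0 0.6
```

```bash
python3 - <<'E'
from h import *
im=cv2.imread("pics/w5.png"); cv2.imwrite("pics/w5c.png",cv2.resize(im[160:300,240:400],None,fx=5,fy=5,interpolation=cv2.INTER_CUBIC))
im=cv2.imread("pics/s5.png"); cv2.imwrite("pics/s5c.png",cv2.resize(im[100:400,0:300],None,fx=2,fy=2,interpolation=cv2.INTER_CUBIC))
W=cam("wrist"); R=down(-25)
for dx in (.05,.044):
  for z in (.08,.04,0): print(dx,z,[w2p(W,np.array([.5425,-.335,z])+R@np.array([dx,y,0])).round(1).tolist() for y in (-.032,.032)])
E
```

```text
0.05 0.08 [[275.8, 174.8], [356.6, 174.9]]
0.05 0.04 [[280.8, 172.3], [351.7, 172.3]]
0.05 0 [[284.7, 170.2], [347.8, 170.3]]
0.044 0.08 [[276.1, 182.5], [356.4, 182.5]]
0.044 0.04 [[281.0, 179.0], [351.5, 179.0]]
0.044 0 [[284.8, 176.3], [347.7, 176.3]]
```

View pics/w5c.png

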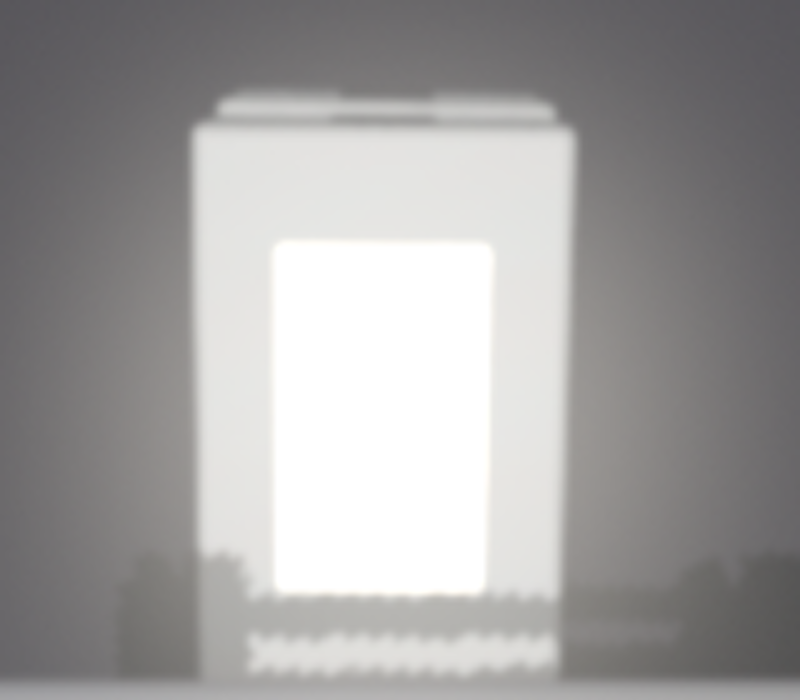

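View pics/s5c.png

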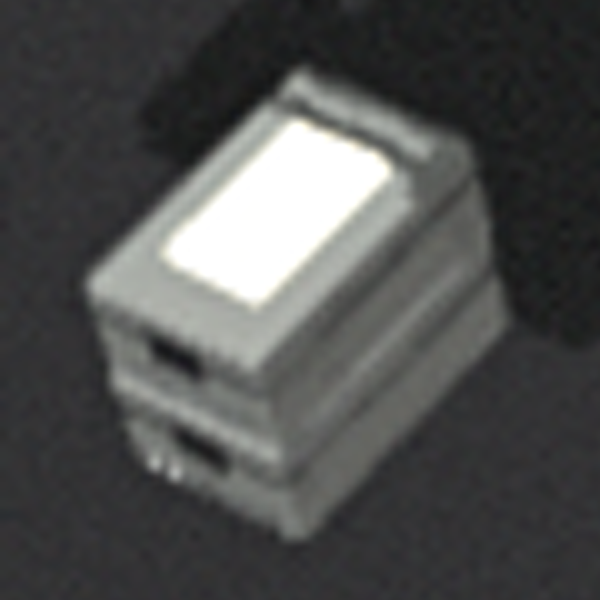

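The w5 picture was taken while the arm was still settling, so I used the wrong camera pose for it. I'll retake it and measure consistently.

```bash
python3 - <<'E'
from h import *
W=cam("wrist"); crop(W,"w6c.png",240,160,400,300,5); R=down(-25)
for dx in (.05,.044):
  for z in (.08,.04,0): print(dx,z,[((w2p(W,np.array([.5425,-.335,z])+R@np.array([dx,y,0]))-[240,160])*5).round(0).tolist() for y in (-.032,.032)])
print(sense()['tcp_pos'],sense()['joint_velocities'].round(2))
E
```

```text
0.05 0.08 [[178.0, 73.0], [583.0, 74.0]]
0.05 0.04 [[203.0, 60.0], [558.0, 61.0]]
0.05 0 [[223.0, 50.0], [539.0, 50.0]]
0.044 0.08 [[179.0, 112.0], [582.0, 112.0]]
0.044 0.04 [[204.0, 94.0], [557.0, 94.0]]
0.044 0 [[223.0, 80.0], [538.0, 80.0]]
[ 0.54210003 -0.33479064  0.1995958 ] [ 0.02  0.09  0.36  0.2  -0.02  0.01]
```

View pics/w6c.png

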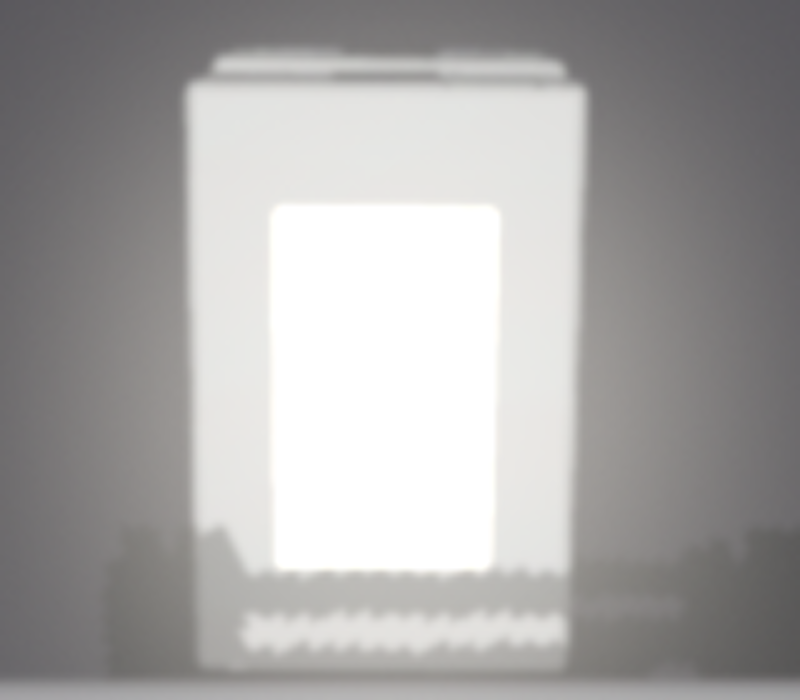

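Offset between the two stacked cases is only 2–3 mm, which is fine. On to the low case.

Emit:
jog_arm --pt "-1 -0.005 -0.015 -0.02 0 0 0" --pt "-1 -0.016 -0.05 -0.035 0 0 0" --pt "-1 -0.027 -0.088 -0.045 0 0 -0.02" --pt "-1 -0.039 -0.127 -0.05 0 0 -0.04" --pt "-1 -0.05 -0.166 -0.05 0 0 -0.07" --pt "-1 -0.061 -0.205 -0.05 0 0 -0.07" --pt "-1 -0.072 -0.244 -0.05 0 0 -0.07" --pt "-1 -0.083 -0.28 -0.05 0 0 -0.07" --pt "-1 -0.09 -0.308 -0.05 0 0 -0.07" --pt "-1 -0.0935 -0.32 -0.05 0 0 -0.07"

```text
time_s: 10.27
tcp_pos: [0.5937, -0.0022, 0.2501]
ee_rot: [[0.935, -0.355, -0.002], [-0.355, -0.935, -0.0], [-0.002, 0.001, -1.0]]
wrist_force: [-0.4, -0.8, -0.8]
gripper_width: 1.0
```

Emit:
jog_arm --pt "-1 0 0 0 0 0 0" --pt "-1 0 0 0 0 0 0" --pt "-1 0 0 0 0 0 0" --pt "-1 0 0 0 0 0 0" --pt "-1 0 0 0 0 0 0" --pt "-1 0 0 0 0 0 0" --pt "-1 0 0 0 0 0 0" --pt "-1 0 0 0 0 0 0" --pt "-1 0 0 0 0 0 0" --pt "-1 0 0 0 0 0 0"

```text
time_s: 11.1
tcp_pos: [0.5935, -0.0057, 0.2516]
ee_rot: [[0.933, -0.359, 0.0], [-0.359, -0.933, -0.0], [0.0, 0.0, -1.0]]
wrist_force: [0.2, 0.1, -0.2]
gripper_width: 1.001
```

```bash
python3 - <<'E'
from h import *
W=cam("wrist"); crop(W,"w7c.png",220,110,420,270,4); R=down(-21)
print([((w2p(W,np.array([.595,-.003,.14])+R@np.array([dx,y,0]))-[220,110])*4).round(0).tolist() for dx,y in ((.05,-.032),(.05,.032),(-.05,.032),(-.05,-.032))])
go([.595,-.003,.106],R)
E
```

```text
[[202.0, 264.0], [534.0, 264.0], [522.0, 749.0], [217.0, 748.0]]
shift [ 0.0004 -0.003   0.1456] rot [-0.      0.     -0.0003] n 3.5 0.0
```

View pics/w7c.png

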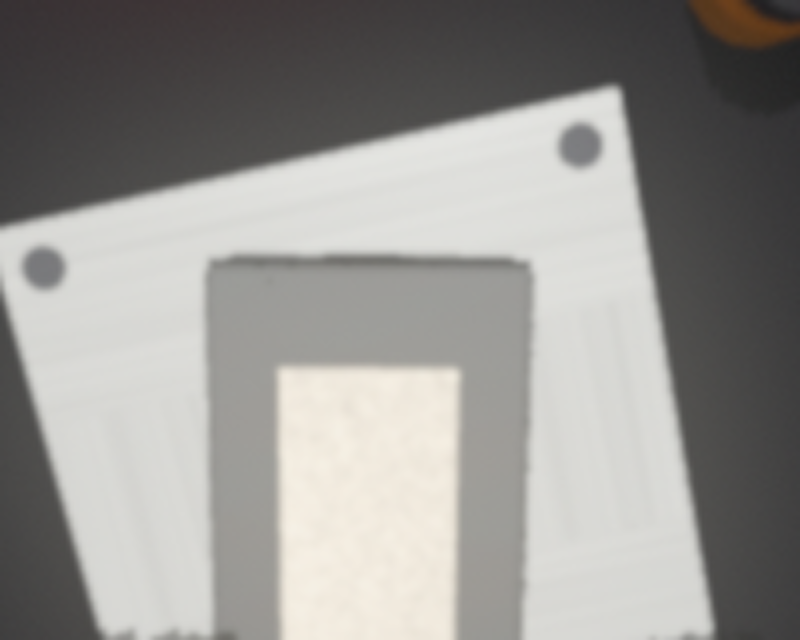

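Case corners at (208,264) and (531,264) in the crop match the prediction (202–534, 264): the case is at (0.595, -0.003), yaw -21°. Descend and grip.

Emit:
jog_arm --pt "-1 0.0005 -0.003 0.015 0 0 0" --pt "-1 0.0005 -0.003 0.05 0 0 0" --pt "-1 0.0005 -0.003 0.085 0 0 0" --pt "-1 0.0005 -0.003 0.112 0 0 0" --pt "-1 0.0005 -0.003 0.13 0 0 0" --pt "-1 0.0005 -0.003 0.139 0 0 0" --pt "-1 0.0005 -0.003 0.143 0 0 0" --pt "-1 0.0005 -0.003 0.143 0 0 0" --pt "0 0.0005 -0.003 0.143 0 0 0" --pt "1 0.0005 -0.003 0.143 0 0 0"

```text
time_s: 11.98
tcp_pos: [0.5963, -0.0028, 0.1102]
ee_rot: [[0.934, -0.358, 0.003], [-0.358, -0.934, 0.001], [0.003, -0.002, -1.0]]
wrist_force: [-0.1, 0.9, -0.3]
gripper_width: 0.92
```

Emit:
jog_arm --pt "1 0 0 0 0 0 0" --pt "1 0 0 0 0 0 0" --pt "1 0 0 0 0 0 0" --pt "1 0 0 0 0 0 0" --pt "1 0 0 0 0 0 0" --pt "1 0 0 0 0 0 0" --pt "1 0 0 -0.008 0 0 0" --pt "1 0 0 -0.025 0 0 0" --pt "1 0 0 -0.055 0 0 0" --pt "1 0 0 -0.09 0 0 0"

```text
time_s: 12.82
tcp_pos: [0.5931, -0.0033, 0.1969]
ee_rot: [[0.933, -0.359, -0.007], [-0.359, -0.933, -0.001], [-0.006, 0.003, -1.0]]
wrist_force: [1.1, -0.3, -1.9]
gripper_width: 0.731
```

```bash
python3 - <<'E'
from h import *
s=sense();print(s['tcp_pos'],s['gripper_width'])
go([.458,-.296,.24],down(-25))
E
```

```text
[ 0.59310488 -0.00330261  0.19686487] 0.7308929795172896
shift [-0.0213  0.3218 -0.0419] rot [0.0037 0.0061 0.0691] n 7.8 0.6
```

Emit:
jog_arm --pt "1 -0.001 0.012 -0.015 0 0 0" --pt "1 -0.003 0.04 -0.03 0 0 0.01" --pt "1 -0.006 0.075 -0.04 0 0 0.02" --pt "1 -0.009 0.113 -0.042 0 0 0.04" --pt "1 -0.012 0.152 -0.042 0 0 0.055" --pt "1 -0.015 0.191 -0.042 0 0 0.069" --pt "1 -0.017 0.23 -0.042 0 0 0.069" --pt "1 -0.019 0.268 -0.042 0 0 0.069" --pt "1 -0.021 0.3 -0.042 0 0 0.069" --pt "1 -0.022 0.321 -0.042 0 0 0.069"

```text
time_s: 13.65
tcp_pos: [0.4572, -0.2968, 0.2401]
ee_rot: [[0.906, -0.424, -0.002], [-0.424, -0.906, 0.001], [-0.002, 0.0, -1.0]]
wrist_force: [0.4, 0.8, -1.4]
gripper_width: 0.734
```

Emit:
jog_arm --pt "1 0 0 0 0 0 0" --pt "1 0 0 0 0 0 0" --pt "1 0 0 0 0 0 0" --pt "1 0 0 0 0 0 0" --pt "1 0 0 0 0 0 0" --pt "1 0 0 0 0 0 0" --pt "1 0 0 0 0 0 0" --pt "1 0 0 0 0 0 0" --pt "1 0 0 0 0 0 0" --pt "1 0 0 0 0 0 0"

```text
time_s: 14.48
tcp_pos: [0.4595, -0.2946, 0.2406]
ee_rot: [[0.907, -0.422, 0.0], [-0.422, -0.907, -0.0], [0.0, 0.0, -1.0]]
wrist_force: [0.9, -1.0, -2.1]
gripper_width: 0.734
```

```bash
python3 - <<'E'
from h import *
W=cam("wrist"); cv2.imwrite("pics/w8.png",W[0]); R=down(-25)
print([w2p(W,np.array([.5415,-.3345,.08])+R@np.array([dx,y,0])).round(0).tolist() for dx,y in ((.05,-.032),(.05,.032),(-.05,.032),(-.05,-.032))])
s=sense()
for u,v in [(236,205),(400,205)]: print(s['ee_rot'].T@(p2w(W,u,v,s['tcp_pos'][2]+.0325)-s['tcp_pos']))
go([.5435,-.3355,.1],R)
E
```

```text
[[280.0, 63.0], [356.0, 63.0], [353.0, 183.0], [283.0, 183.0]]
[ 0.04805549 -0.0298217  -0.0324978 ]
[ 0.04812865  0.03134646 -0.03249914]
shift [0.0934 0.0016 0.1406] rot [-0.     -0.      0.0006] n 4.0 0.0
```

View pics/w8.png

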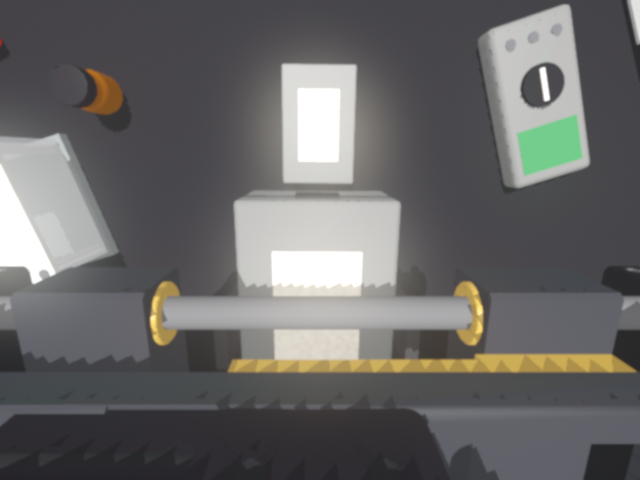

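Mid case's far edge is at v=64 and matches the (0.5415, -0.3345) prediction; the held case is centred. Lowering.

Emit:
jog_arm --pt "1 0.012 0.001 0.0 0 0 0" --pt "1 0.04 0.001 0.005 0 0 0" --pt "1 0.07 0.001 0.02 0 0 0" --pt "1 0.087 0.001 0.045 0 0 0" --pt "1 0.0925 0.001 0.075 0 0 0" --pt "1 0.0925 0.001 0.105 0 0 0" --pt "1 0.0925 0.001 0.127 0 0 0" --pt "1 0.0925 0.001 0.14 0 0 0" --pt "1 0.0925 0.001 0.145 0 0 0" --pt "1 0.0925 0.001 0.145 0 0 0"

```text
time_s: 15.37
tcp_pos: [0.5422, -0.3345, 0.094]
ee_rot: [[0.906, -0.422, -0.003], [-0.422, -0.906, 0.001], [-0.003, 0.0, -1.0]]
wrist_force: [0.3, -0.9, -1.5]
gripper_width: 0.731
```

Emit:
jog_arm --pt "1 0 0 0 0 0 0" --pt "1 0 0 0 0 0 0" --pt "1 0 0 0.001 0 0 0" --pt "1 0 0 0.002 0 0 0" --pt "1 0 0 0.003 0 0 0" --pt "1 0 0 0.004 0 0 0" --pt "1 0 0 0.005 0 0 0" --pt "1 0 0 0.005 0 0 0" --pt "1 0 0 0.005 0 0 0" --pt "1 0 0 0.005 0 0 0"

```text
time_s: 16.2
tcp_pos: [0.5429, -0.3347, 0.0905]
ee_rot: [[0.907, -0.422, -0.0], [-0.422, -0.907, -0.0], [-0.0, 0.0, -1.0]]
wrist_force: [0.2, -0.1, -2.7]
gripper_width: 0.732
```

Emit:
jog_arm --pt "1 0 0 0.001 0 0 0" --pt "1 0 0 0.0015 0 0 0" --pt "1 0 0 0.002 0 0 0" --pt "1 0 0 0.0025 0 0 0" --pt "1 0 0 0.003 0 0 0" --pt "1 0 0 0.0035 0 0 0" --pt "1 0 0 0.0035 0 0 0" --pt "1 0 0 0.0035 0 0 0" --pt "1 0 0 0.0035 0 0 0" --pt "1 0 0 0.0035 0 0 0"

```text
time_s: 17.03
tcp_pos: [0.5431, -0.3348, 0.0894]
ee_rot: [[0.907, -0.422, 0.001], [-0.422, -0.907, -0.001], [0.001, 0.0, -1.0]]
wrist_force: [-2.7, 2.9, 8.9]
gripper_width: 0.732
```

Contact felt (+8.9 N). Release and rise.

Emit:
jog_arm --pt "-1 0 0 -0.0015 0 0 0" --pt "-1 0 0 -0.0015 0 0 0" --pt "-1 0 0 -0.0015 0 0 0" --pt "-1 0 0 -0.0015 0 0 0" --pt "-1 0 0 -0.0015 0 0 0" --pt "-1 0 0 -0.02 0 0 0" --pt "-1 0 0 -0.05 0 0 0" --pt "-1 0 0 -0.085 0 0 0" --pt "-1 0 0 -0.115 0 0 0" --pt "-1 0 0 -0.13 0 0 0"

```text
time_s: 17.87
tcp_pos: [0.5445, -0.3357, 0.2217]
ee_rot: [[0.907, -0.422, 0.006], [-0.422, -0.907, -0.004], [0.007, 0.001, -1.0]]
wrist_force: [-0.1, -0.6, 0.9]
gripper_width: 0.999
```

```bash
python3 -c "
from h import *
C=cam('scene');crop(C,'s9.png',190,180,350,300,5)
C=cam('top');crop(C,'t9.png',190,170,350,290,5)
C=cam('wrist');cv2.imwrite('pics/w9.png',C[0])
W=C;R=down(-25)
print([w2p(W,np.array([.5425,-.335,.12])+R@np.array([dx,y,0])).round(0).tolist() for dx,y in ((.05,-.032),(.05,.032),(-.05,.032),(-.05,-.032))])
print(sense()['tcp_pos'])
"
```

```text
[[274.0, 181.0], [360.0, 182.0], [356.0, 306.0], [277.0, 306.0]]
[ 0.54348105 -0.33484703  0.21838862]
```

View pics/s9.png

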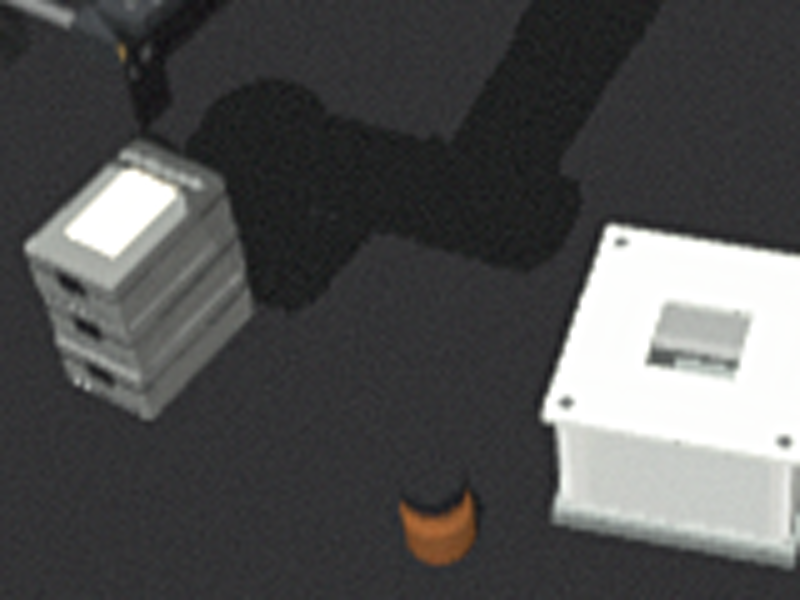

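View pics/t9.png

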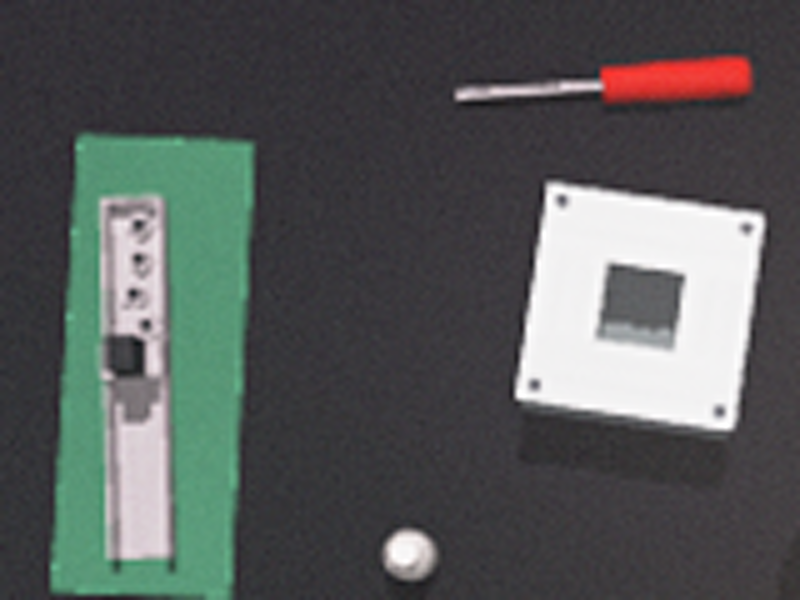

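View pics/w9.png

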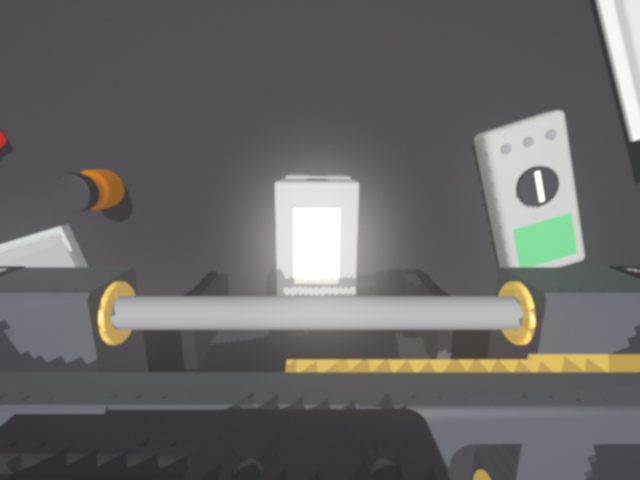

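The column of three looks straight, and the mouth is clear (centre ≈ crop px (641,305)). Next I'll hover over the chute handle with the jaws along the chute's x. That way tipping can't make the handle slip in pitch.

```bash
python3 -c "
from h import *
T=cam('top')
P=np.array([p2w(T,x/5+190-.4,y/5+170-.4,.1) for x,y in [(607,263),(685,272),(674,348),(597,338)]]);print(P.mean(0),P.round(4).tolist())
P=np.array([p2w(T,x/5+190-.4,y/5+170-.4,.1) for x,y in [(561,201),(747,228),(720,411),(534,385)]]);print('screws',P.mean(0))
for i in range(4):
  d=P[(i+1)%4]-P[i];print(np.linalg.norm(d),np.degrees(np.arctan2(d[1],d[0])))
s=sense();print(s['joints'],s['tcp_pos'])
go([.567,.334,.25],down(-89))"
```

```text
[ 0.59816406 -0.00129801  0.1       ] [[0.6255, 0.0204, 0.1], [0.6197, -0.0298, 0.1], [0.5706, -0.0226, 0.1], [0.577, 0.0268, 0.1]]
screws [ 0.59768097 -0.00115572  0.1       ]
0.1211080833571547 -98.28627629782052
0.11953641891661106 171.45197249393055
0.12022114421195827 82.02886824024569
0.12019691018523146 -8.122932681237758
[-1.71421590e+01  2.34956779e+01  1.85726716e+00 -4.13526138e-02
 -6.83875801e+01  8.21743356e+01] [ 0.54265472 -0.33439324  0.2165573 ]
shift [-0.2602 -0.6162 -0.0329] rot [-2.0000e-04  8.0000e-04  1.1173e+00] n 16.1 8.9
```

Emit:
jog_arm --pt "-1 -0.008 -0.018 -0.015 0 0 0.05" --pt "-1 -0.022 -0.052 -0.025 0 0 0.15" --pt "-1 -0.037 -0.088 -0.033 0 0 0.26" --pt "-1 -0.052 -0.124 -0.033 0 0 0.37" --pt "-1 -0.068 -0.161 -0.033 0 0 0.48" --pt "-1 -0.084 -0.199 -0.033 0 0 0.59" --pt "-1 -0.1 -0.237 -0.033 0 0 0.7" --pt "-1 -0.115 -0.273 -0.033 0 0 0.81" --pt "-1 -0.13 -0.31 -0.033 0 0 0.92" --pt "-1 -0.145 -0.345 -0.033 0 0 1.03"

```text
time_s: 18.9
tcp_pos: [0.556, 0.0412, 0.248]
ee_rot: [[0.099, -0.995, -0.004], [-0.995, -0.099, -0.001], [0.001, 0.004, -1.0]]
wrist_force: [0.1, -0.0, -0.3]
gripper_width: 0.999
```

```bash
python3 -c "
from h import *
go([.567,.334,.25],down(-89))"
```

```text
shift [-0.2903 -0.0401 -0.0023] rot [ 0.0037 -0.0007  0.0822] n 7.0 0.7
```

Emit:
jog_arm --pt "-1 -0.036 -0.005 0 0 0 0.08" --pt "-1 -0.074 -0.01 0 0 0 0.083" --pt "-1 -0.112 -0.015 0 0 0 0.083" --pt "-1 -0.15 -0.02 0 0 0 0.083" --pt "-1 -0.188 -0.026 0 0 0 0.083" --pt "-1 -0.225 -0.031 0 0 0 0.083" --pt "-1 -0.255 -0.036 0 0 0 0.083" --pt "-1 -0.275 -0.039 0 0 0 0.083" --pt "-1 -0.284 -0.04 0 0 0 0.083" --pt "-1 -0.284 -0.04 0 0 0 0.083"

```text
time_s: 19.73
tcp_pos: [0.5663, 0.3273, 0.2473]
ee_rot: [[0.024, -1.0, -0.003], [-1.0, -0.024, -0.003], [0.002, 0.003, -1.0]]
wrist_force: [0.6, -0.5, -1.1]
gripper_width: 1.001
```

Emit:
jog_arm --pt "-1 0 0 0 0 0 0" --pt "-1 0 0 0 0 0 0" --pt "-1 0 0 0 0 0 0" --pt "-1 0 0 0 0 0 0" --pt "-1 0 0 0 0 0 0" --pt "-1 0 0 0 0 0 0" --pt "-1 0 0 0 0 0 0" --pt "-1 0 0 0 0 0 0" --pt "-1 0 0 0 0 0 0" --pt "-1 0 0 0 0 0 0"

```text
time_s: 20.57
tcp_pos: [0.5671, 0.3259, 0.25]
ee_rot: [[0.022, -1.0, -0.0], [-1.0, -0.022, 0.0], [-0.0, 0.0, -1.0]]
wrist_force: [0.0, 0.2, -0.2]
gripper_width: 1.001
```

```bash
python3 -c "
from h import *
W=cam('wrist');cv2.imwrite('pics/w10.png',W[0])
T=cam('top');crop(T,'t10.png',190,170,350,290,5)
s=sense();print(s['tcp_pos'],s['joints'].round(1))
R=down(180)
for h,z in (('top',.087),):
  print([w2p(W,np.array([.5665,.333,z])+np.array([a,b,0])).round(0).tolist() for a,b in ((.012,.01),(.012,-.01),(-.012,-.01),(-.012,.01))])
"
```

```text
[0.56705612 0.32596938 0.25001462] [ 44.   24.    7.5  -0.  -73.5 -42.8]
[[304.0, 244.0], [305.0, 224.0], [330.0, 224.0], [329.0, 245.0]]
```

View pics/w10.png

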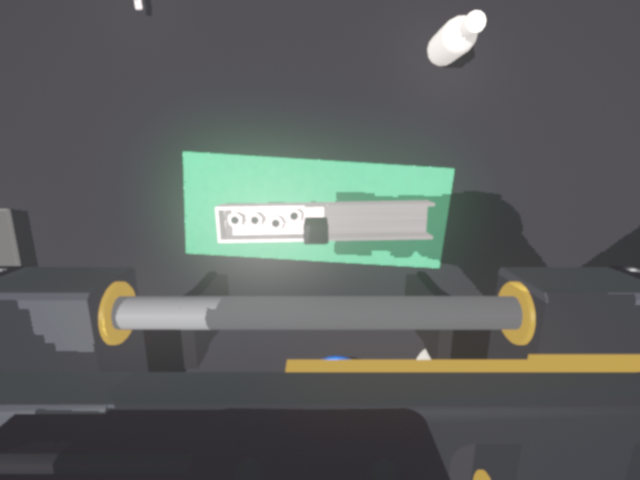

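```bash
python3 -c "
from h import *
W=cam('wrist');crop(W,'w11.png',200,180,360,270,5);crop(W,'w11b.png',310,180,470,270,5)
"
```

```text
(no output)
```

View pics/w11.png

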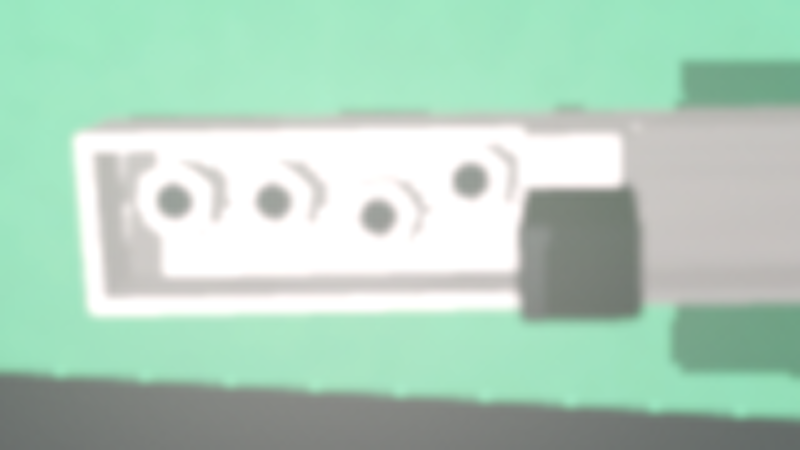

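View pics/w11b.png

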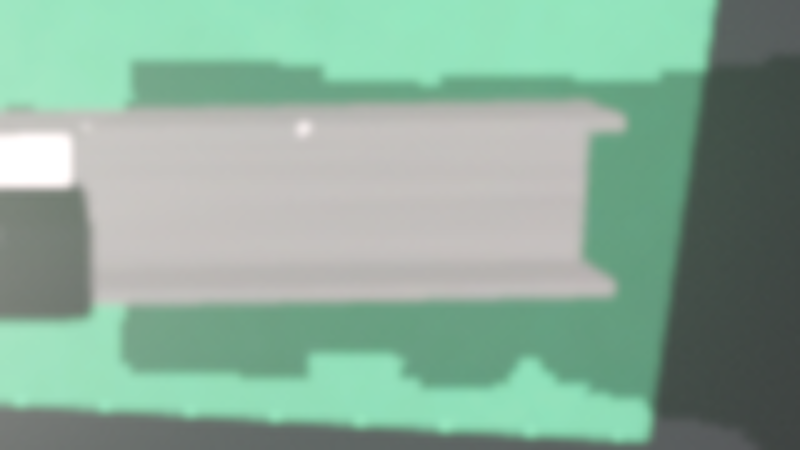

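```bash
python3 -c "
from h import *
W=cam('wrist')
f=lambda x,y,o:p2w(W,x/5+o-.4,y/5+180-.4,.031)
a=f(90,317,200);b=f(75,133,200);c=f(615,297,310);d=f(627,125,310)
print(a,b,c,d);cl=(a+b)/2;sp=(c+d)/2;v=sp-cl;print(np.linalg.norm(v),np.degrees(np.arctan2(v[1],v[0])),sp-v/np.linalg.norm(v)*.13)
m=[p2w(W,u,v,.003) for u,v in ((183,152),(454,169),(440,268),(186,253))];print(np.array(m).round(3),np.mean(m,0))
yaw=np.degrees(np.arctan2(v[1],v[0]))
go([.567,.333,.053],down(yaw+90))
"
```

```text
[0.67764323 0.35848019 0.031     ] [0.67904615 0.31697461 0.031     ] [0.43685623 0.34821515 0.031     ] [0.43823804 0.30960028 0.031     ]
0.24095901857860727 -177.902366457451 [0.56746003 0.33366603 0.031     ]
[[0.72  0.26  0.003]
 [0.411 0.272 0.003]
 [0.414 0.391 0.003]
 [0.725 0.379 0.003]] [0.56754892 0.32560812 0.003     ]
shift [-7.10e-03 -1.00e-04  1.97e-01] rot [ 0.0001 -0.0001 -0.0145] n 4.7 0.1
```

Chute: handle at (0.567, 0.333), yaw -177.9°, length measures 241 mm (240 nominal), mat centre (0.568, 0.326). Descend and grip.

Emit:
jog_arm --pt "-1 -0.007 0 0.012 0 0 -0.0145" --pt "-1 -0.007 0 0.045 0 0 -0.0145" --pt "-1 -0.007 0 0.08 0 0 -0.0145" --pt "-1 -0.007 0 0.115 0 0 -0.0145" --pt "-1 -0.007 0 0.145 0 0 -0.0145" --pt "-1 -0.007 0 0.17 0 0 -0.0145" --pt "-1 -0.007 0 0.187 0 0 -0.0145" --pt "-1 -0.007 0 0.195 0 0 -0.0145" --pt "-1 -0.007 0 0.197 0 0 -0.0145" --pt "-1 -0.007 0 0.197 0 0 -0.0145"

```text
time_s: 21.6
tcp_pos: [0.567, 0.3331, 0.0526]
ee_rot: [[0.037, -0.999, -0.0], [-0.999, -0.037, -0.001], [0.001, 0.0, -1.0]]
wrist_force: [-0.8, -0.3, 0.1]
gripper_width: 0.999
```

Emit:
jog_arm --pt "0 0 0 0 0 0 0" --pt "1 0 0 0 0 0 0" --pt "1 0 0 0 0 0 0" --pt "1 0 0 0 0 0 0" --pt "1 0 0 0 0 0 0" --pt "1 0 0 0 0 0 0" --pt "1 0 0 0 0 0 0" --pt "1 0 0 0 0 0 0" --pt "1 0 0 0 0 0 0" --pt "1 0 0 0 0 0 0"

```text
time_s: 22.43
tcp_pos: [0.5669, 0.3329, 0.053]
ee_rot: [[0.036, -0.999, -0.0], [-0.999, -0.036, -0.0], [0.0, 0.0, -1.0]]
wrist_force: [-0.5, -0.0, -0.4]
gripper_width: 0.327
```

Emit:
jog_arm --pt "1 0 0 0 0 0 0" --pt "1 0 0 0 0 0 0" --pt "1 0 0 -0.002 0 0 0" --pt "1 0 0 -0.007 0 0 0" --pt "1 0 0 -0.015 0 0 0" --pt "1 0 0 -0.024 0 0 0" --pt "1 0 0 -0.033 0 0 0" --pt "1 0 0 -0.04 0 0 0" --pt "1 0 0 -0.044 0 0 0" --pt "1 0 0 -0.045 0 0 0"

```text
time_s: 23.27
tcp_pos: [0.5674, 0.3333, 0.0997]
ee_rot: [[0.037, -0.999, 0.002], [-0.999, -0.037, 0.002], [-0.002, -0.002, -1.0]]
wrist_force: [-0.4, -0.5, -2.7]
gripper_width: 0.274
```

```bash
cat >> h.py <<'E'
M=np.array([.5974,-.0012,.1]); TIPY=172.0
def tip(th,off=.012,h=.005,yaw=TIPY):
    """lip 'off' m behind mouth centre (opposite spout direction), h above plate, tilt th deg"""
    a=np.radians(yaw); d=np.array([np.cos(a),np.sin(a),0])
    L=M-off*d+np.array([0,0,h]); R=down(yaw+90)@Ro.from_rotvec([np.radians(th),0,0]).as_matrix()
    return L-R@np.array([0,.13,.047]),R
E
python3 - <<'E'
from h import *
from scipy.optimize import least_squares
s=sense();print(s['tcp_pos'],s['joints'].round(2),s['gripper_width'],s['wrist_force'])
D=[([.27489,.56081,.2217],22.08,.3985,78.70),([.54265,-.33439,.21656],23.496,1.857,-17.142),([.56706,.32597,.25],24,7.5,44),(list(s['tcp_pos']),s['joints'][1],s['joints'][2],s['joints'][0])]
def fk(p,j1,j2,j3):
    L1,L2,al,h,d,ro=p; j2,j3,j1=map(np.radians,(j2,j3,j1))
    r=ro+L1*np.sin(j2)+L2*np.cos(j3-j2+al); z=h+L1*np.cos(j2)+L2*np.sin(j3-j2+al)
    return np.array([r*np.cos(j1)+d*np.sin(j1), r*np.sin(j1)-d*np.cos(j1), z])
def res(p): return np.concatenate([1e3*(fk(p,j1,j2,j3)-t) for t,j2,j3,j1 in D]+[[p[5]*30,p[2]*10]])
o=least_squares(res,[.45,.45,0,0,.16,0]);print(o.x,o.fun.round(1))
for th,h in ((0,.04),(40,.005)): 
    p,R=tip(th,h=h); print(th,p.round(3)); go(p,R)
E
```

```text
[0.56744364 0.33332032 0.09966418] [ 4.449e+01  3.091e+01 -3.640e+00  1.000e-02 -5.531e+01 -4.240e+01] 0.2739033226818984 [-0.44539107 -0.48430103 -2.72717929]
[ 0.57677808  0.41943357 -0.00774854 -0.15472449  0.1596315  -0.00151207] [-0.   0.1  0.1 -0.  -0.  -0.   0.1 -0.2 -0.  -0.1  0.1 -0.  -0.  -0.1]
0 [ 0.738 -0.021  0.187]
shift [ 0.3601 -0.1577 -0.0876] rot [-0.0018  0.0018  0.1762] n 9.7 1.4
40 [ 0.678 -0.013  0.225]
shift [ 0.3494 -0.0981 -0.1253] rot [0.6945 0.0632 0.1683] n 9.2 5.7
```

The chute is held (0.274 × 87 = 24 mm, wrist load 2.7 N). Carrying it level to the hopper with gentle acceleration.

Emit:
jog_arm --pt "1 0 0 -0.004 0 0 0" --pt "1 0 0 -0.012 0 0 0" --pt "1 0 0 -0.024 0 0 0" --pt "1 0 0 -0.04 0 0 0" --pt "1 0.0046 -0.002 -0.056 0 0 0" --pt "1 0.0147 -0.0064 -0.07 0 0 0" --pt "1 0.0302 -0.0133 -0.08 0 0 0" --pt "1 0.0513 -0.0225 -0.086 0 0 0" --pt "1 0.0769 -0.0338 -0.0885 0 0 0" --pt "1 0.1053 -0.0462 -0.0885 0 0 0"

```text
time_s: 24.1
tcp_pos: [0.6177, 0.2294, 0.1889]
ee_rot: [[0.038, -0.999, 0.003], [-0.999, -0.038, 0.002], [-0.001, -0.003, -1.0]]
wrist_force: [1.1, 0.4, -3.0]
gripper_width: 0.272
```

Emit:
jog_arm --pt "1 0.0311 -0.0136 0 0 0 0.01" --pt "1 0.0642 -0.0281 0 0 0 0.025" --pt "1 0.097 -0.0425 0 0 0 0.045" --pt "1 0.13 -0.057 0 0 0 0.07" --pt "1 0.161 -0.0706 0 0 0 0.095" --pt "1 0.189 -0.0826 0 0 0 0.12" --pt "1 0.2117 -0.0927 0 0 0 0.14" --pt "1 0.23 -0.1007 0 0 0 0.157" --pt "1 0.2427 -0.1063 0 0 0 0.168" --pt "1 0.251 -0.11 0 0 0 0.176"

```text
time_s: 24.93
tcp_pos: [0.7365, -0.0192, 0.1869]
ee_rot: [[-0.141, -0.99, 0.0], [-0.99, 0.141, -0.0], [0.0, -0.0, -1.0]]
wrist_force: [0.2, 0.3, -2.7]
gripper_width: 0.274
```

Emit:
jog_arm --pt "1 0.003 0 0 0 0 0" --pt "1 0.003 0 0 0 0 0" --pt "1 0.003 0 0 0 0 0" --pt "1 0.003 0 0 0 0 0" --pt "1 0.003 0 0 0 0 0" --pt "1 0.003 0 0 0 0 0" --pt "1 0.003 0 0 0 0 0" --pt "1 0.003 0 0 0 0 0" --pt "1 0.003 0 0 0 0 0" --pt "1 0.003 0 0 0 0 0"

```text
time_s: 25.77
tcp_pos: [0.7356, -0.0204, 0.1866]
ee_rot: [[-0.139, -0.99, -0.0], [-0.99, 0.139, -0.0], [0.0, 0.0, -1.0]]
wrist_force: [0.0, 0.2, -2.5]
gripper_width: 0.272
```

```bash
python3 - <<'E'
from h import *
s=sense();print(s['tcp_pos'],s['joints'].round(1),s['gripper_width'],s['wrist_force'])
T=cam('top');crop(T,'t12.png',240,140,400,260,5)
S=cam('scene');crop(S,'s12.png',260,190,420,310,5)
for th,h in ((0,.04),(0,.015),(10,.01),(20,.006),(30,.005),(36,.005)):
    p,R=tip(th,h=h); go(p,R)
E
```

```text
[ 0.73559918 -0.02038042  0.18656339] [ 11.   34.3  15.8  -0.  -71.5 -18.9] 0.271922675245394 [ 0.01306267  0.24346552 -2.48416134]
shift [ 0.0001 -0.0025 -0.0005] rot [ 0.0001 -0.      0.0001] n 0.1 0.0
shift [ 0.0001 -0.0025  0.0245] rot [ 0.0001 -0.      0.0001] n 0.6 0.0
shift [0.0001 0.0077 0.0077] rot [ 1.746e-01 -0.000e+00  1.000e-04] n 0.3 1.4
shift [ 0.0001  0.0215 -0.0081] rot [ 3.491e-01 -0.000e+00  1.000e-04] n 0.5 2.8
shift [ 0.0001  0.0385 -0.0242] rot [ 5.237e-01 -0.000e+00  1.000e-04] n 1.1 4.2
shift [ 0.0001  0.05   -0.0329] rot [ 6.284e-01 -0.000e+00  1.000e-04] n 1.4 5.0
```

View pics/t12.png

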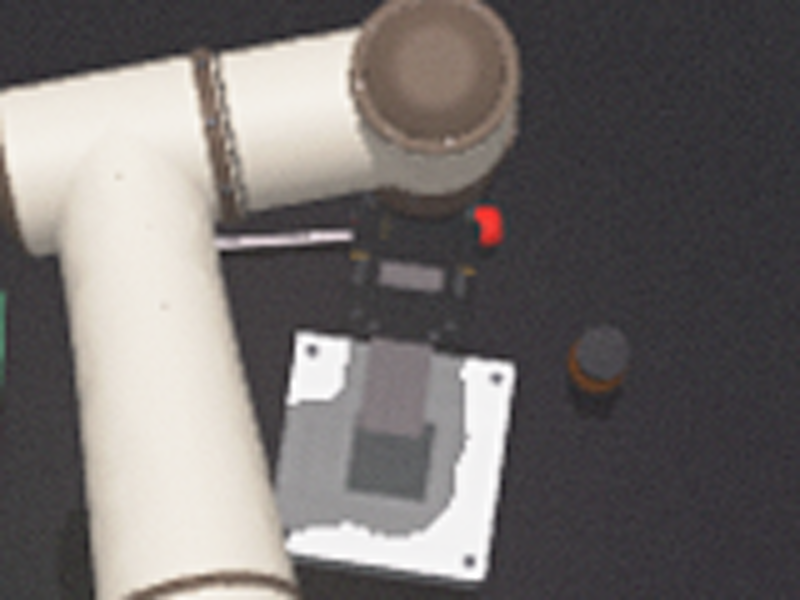

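View pics/s12.png

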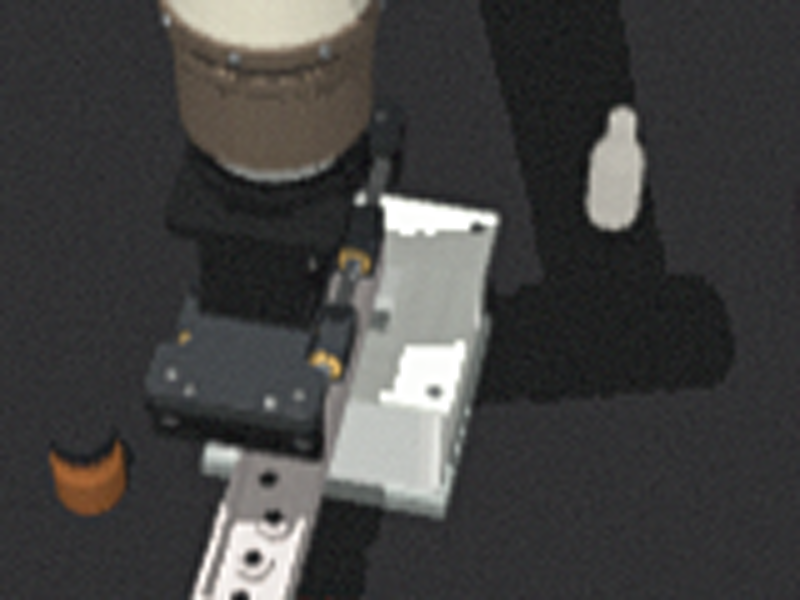

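```bash
python3 - <<'E'
from h import *
T=cam('top');g=lambda x,y,z:p2w(T,x/5+240-.4,y/5+140-.4,z)
l=(g(362,433,.14)+g(424,437,.14))/2
s=sense();pl=s['tcp_pos']+s['ee_rot']@np.array([0,.13,.047]);m=M
a=np.radians(172);d=np.array([np.cos(a),np.sin(a)]);n=np.array([-d[1],d[0]])
print('seen',l,'pred',pl)
for q in (l,pl): print('along',(q-m)[:2]@d,'across',(q-m)[:2]@n)
mc=np.mean([g(347,490,.1),g(424,500,.1),g(434,424,.1)+0*m,g(347,490,.1)+g(434,424,.1)-g(424,500,.1)],0);print('mouth',mc)
E
```

```text
seen [ 0.60638729 -0.00242708  0.14      ] pred [ 0.60688729 -0.00240393  0.13952213]
along -0.00907060106443687 across -3.5652457415281105e-05
along -0.00956251285997554 across -0.00012816111913494503
mouth [ 0.59702847 -0.0011703   0.1       ]
```

Lip seen from above agrees with the prediction within 0.5 mm (9 mm behind mouth centre, 0 across). I'll work out the tipping rows, pivoting about the lip.

```bash
python3 - <<'E'
from h import *
s=sense();E=s["ee_rot"]
for k in range(1,11):
    p,R=tip(2*k,off=.011,h=.04-.0033*k); print(k,(E.T@(p-s["tcp_pos"])).round(4),round(float(np.radians(2*k)),3))
p0,R0=tip(20,off=.011,h=.007)
for k in range(1,11):
    p,R=tip(min(20+2*k,38),off=.011,h=.007-.0003*k); print(k,(R0.T@(p-p0)).round(4),round(float(np.radians(min(2*k,18))),3))
E
```

```text
1 [ 0.0001  0.0003 -0.0017] 0.035
2 [ 0.0001  0.0022 -0.0028] 0.07
3 [ 0.0001  0.0042 -0.0039] 0.105
4 [ 0.0001  0.0064 -0.0049] 0.14
5 [ 0.0001  0.0087 -0.0058] 0.175
6 [ 0.0001  0.0112 -0.0067] 0.209
7 [ 0.0001  0.0138 -0.0074] 0.244
8 [ 0.0001  0.0166 -0.0081] 0.279
9 [ 0.0001  0.0195 -0.0087] 0.314
10 [ 0.0001  0.0225 -0.0091] 0.349
1 [-0.      0.0018 -0.0042] 0.035
2 [-0.      0.0038 -0.0084] 0.07
3 [-0.      0.0059 -0.0125] 0.105
4 [ 0.      0.0082 -0.0165] 0.14
5 [-0.      0.0106 -0.0205] 0.175
6 [ 0.      0.0132 -0.0243] 0.209
7 [-0.      0.016  -0.0281] 0.244
8 [-0.      0.0188 -0.0318] 0.279
9 [-0.      0.0218 -0.0353] 0.314
10 [-0.      0.0219 -0.0351] 0.314
```

Emit:
jog_arm --pt "1 0 0.0003 -0.0017 0.035 0 0" --pt "1 0 0.0022 -0.0028 0.07 0 0" --pt "1 0 0.0042 -0.0039 0.105 0 0" --pt "1 0 0.0064 -0.0049 0.14 0 0" --pt "1 0 0.0087 -0.0058 0.175 0 0" --pt "1 0 0.0112 -0.0067 0.209 0 0" --pt "1 0 0.0138 -0.0074 0.244 0 0" --pt "1 0 0.0166 -0.0081 0.279 0 0" --pt "1 0 0.0195 -0.0087 0.314 0 0" --pt "1 0 0.0225 -0.0091 0.349 0 0"

```text
time_s: 26.75
tcp_pos: [0.7129, -0.0174, 0.1959]
ee_rot: [[-0.139, -0.93, 0.34], [-0.99, 0.131, -0.048], [0.0, -0.343, -0.939]]
wrist_force: [0.5, -0.5, -2.5]
gripper_width: 0.273
```

```bash
python3 - <<'E'
from h import *
s=sense();pl=s['tcp_pos']+s['ee_rot']@np.array([0,.13,.047]);print(pl-M,s['joints'].round(1),s['wrist_force'])
S=cam('scene');crop(S,'s13.png',260,190,420,310,5)
E
```

```text
[ 0.010585   -0.00145198  0.00717698] [ 14.6  22.4 -10.2  12.  -39.4 -30.7] [ 0.52097481 -0.51981435 -2.48389836]
```

View pics/s13.png

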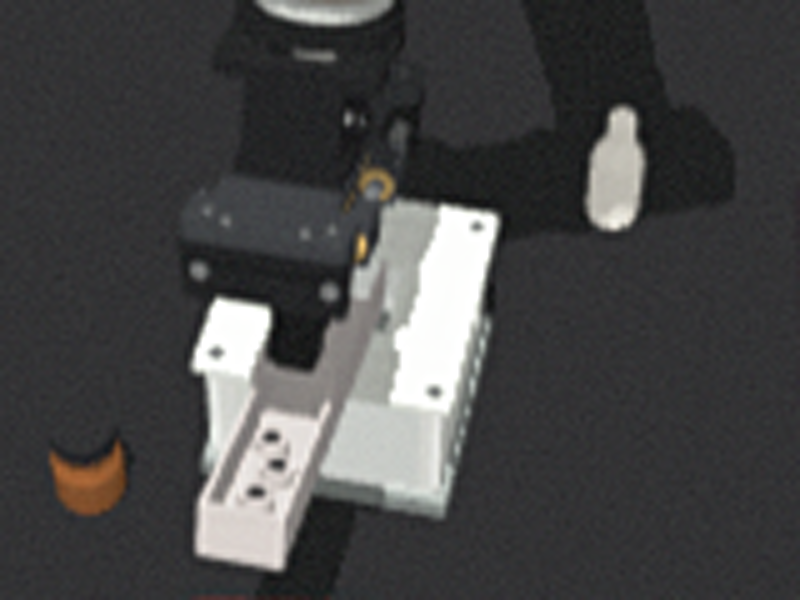

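Three nuts are still visible in the closed half at 20°, and the lip is 7 mm above the plate in the right place. Tipping further.

Emit:
jog_arm --pt "1 0 0.0018 -0.0042 0.035 0 0" --pt "1 0 0.0038 -0.0084 0.07 0 0" --pt "1 0 0.0059 -0.0125 0.105 0 0" --pt "1 0 0.0082 -0.0165 0.14 0 0" --pt "1 0 0.0106 -0.0205 0.175 0 0" --pt "1 0 0.0132 -0.0243 0.209 0 0" --pt "1 0 0.016 -0.0281 0.244 0 0" --pt "1 0 0.0188 -0.0318 0.279 0 0" --pt "1 0 0.0218 -0.0353 0.314 0 0" --pt "1 0 0.0218 -0.0353 0.314 0 0"

```text
time_s: 27.63
tcp_pos: [0.6824, -0.0105, 0.2327]
ee_rot: [[-0.143, -0.791, 0.594], [-0.99, 0.109, -0.093], [0.009, -0.602, -0.799]]
wrist_force: [-0.4, -1.3, -1.3]
gripper_width: 0.272
```

```bash
python3 - <<'E'
from h import *
s=sense();pl=s['tcp_pos']+s['ee_rot']@np.array([0,.13,.047]);print(pl-M,s['joints'].round(1),s['wrist_force'],np.degrees(np.arccos(-s['ee_rot'][2,2])))
S=cam('scene');crop(S,'s14.png',260,190,420,310,5)
T=cam('top');crop(T,'t14.png',260,170,380,260,6)
E
```

```text
[0.01007619 0.00049751 0.01691825] [  6.1  11.9 -40.   77.4  -9.2 -88.4] [-0.35435094 -1.32989189 -1.31447639] 36.99360350119763
```

View pics/s14.png

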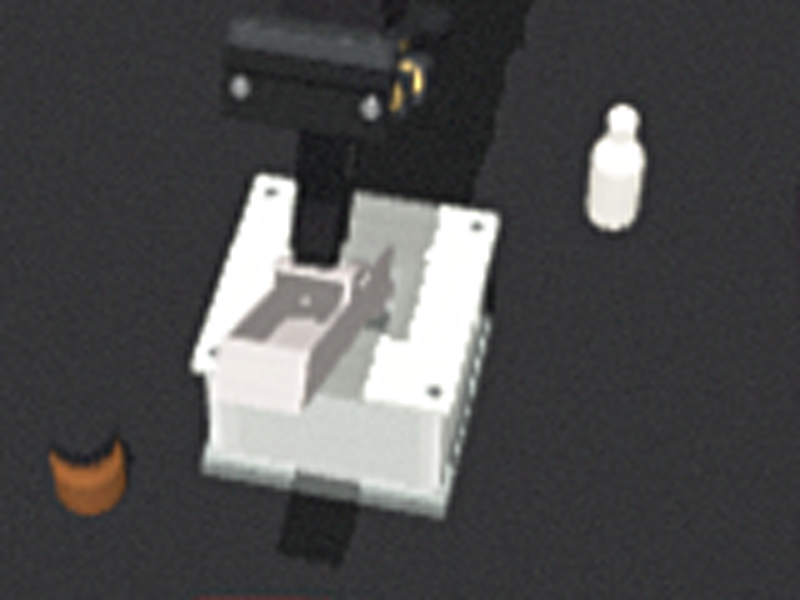

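View pics/t14.png

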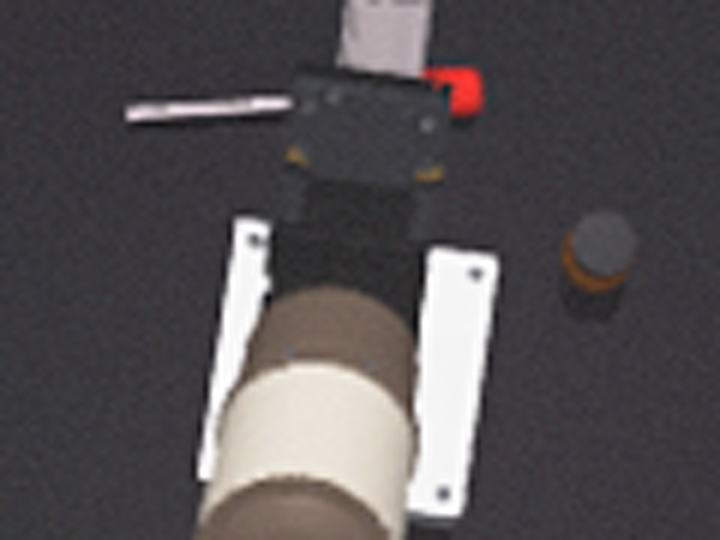

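j5 has reached its limit (-9.2°), so 37° is as far as this goes. I'll ease back to about 30° around the lip at once, which is still steep enough to slide.

```bash
python3 - <<'E'
from h import *
for th in (34,32,30): go(*tip(th,off=.011,h=.015))
p0,R0=tip(38,off=.011,h=.004); p,R=tip(30,off=.011,h=.015); print(R0.T@(p-p0))
E
```

```text
shift [ 0.0014 -0.0019  0.0091] rot [-0.0518 -0.0103  0.0005] n 0.2 0.4
shift [ 0.0014 -0.0032  0.0137] rot [-0.0867 -0.0103  0.0003] n 0.3 0.7
shift [ 0.0013 -0.0043  0.0184] rot [-1.216e-01 -1.030e-02  1.000e-04] n 0.5 1.0
[ 4.35381978e-18 -1.20482609e-02  9.88178560e-03]
```

Emit:
jog_arm --pt "1 0 -0.002 0.003 -0.03 0 0" --pt "1 0 -0.003 0.006 -0.06 0 0" --pt "1 0 -0.005 0.01 -0.09 0 0" --pt "1 0 -0.007 0.014 -0.12 0 0" --pt "1 0 -0.007 0.014 -0.12 0 0" --pt "1 0 -0.007 0.014 -0.12 0 0" --pt "1 0 -0.007 0.014 -0.12 0 0" --pt "1 0 -0.007 0.014 -0.12 0 0" --pt "1 0 -0.007 0.014 -0.12 0 0" --pt "1 0 -0.007 0.014 -0.12 0 0"

```text
time_s: 28.57
tcp_pos: [0.696, -0.0129, 0.2248]
ee_rot: [[-0.145, -0.857, 0.494], [-0.989, 0.122, -0.079], [0.007, -0.5, -0.866]]
wrist_force: [-0.1, 0.2, -3.0]
gripper_width: 0.276
```

```bash
python3 - <<'E'
from h import *
s=sense();pl=s['tcp_pos']+s['ee_rot']@np.array([0,.13,.047]);print(pl-M,s['joints'].round(1),s['wrist_force'],np.degrees(np.arccos(-s['ee_rot'][2,2])))
S=cam('scene');crop(S,'s15.png',260,190,420,310,5)
W=cam('wrist');cv2.imwrite('pics/w15.png',W[0])
E
```

```text
[0.01033732 0.00038948 0.01911979] [ 15.9  15.9 -24.8  30.2 -24.7 -48.9] [-0.11889579  0.2473126  -3.02843663] 30.00206256150477
```

View pics/s15.png

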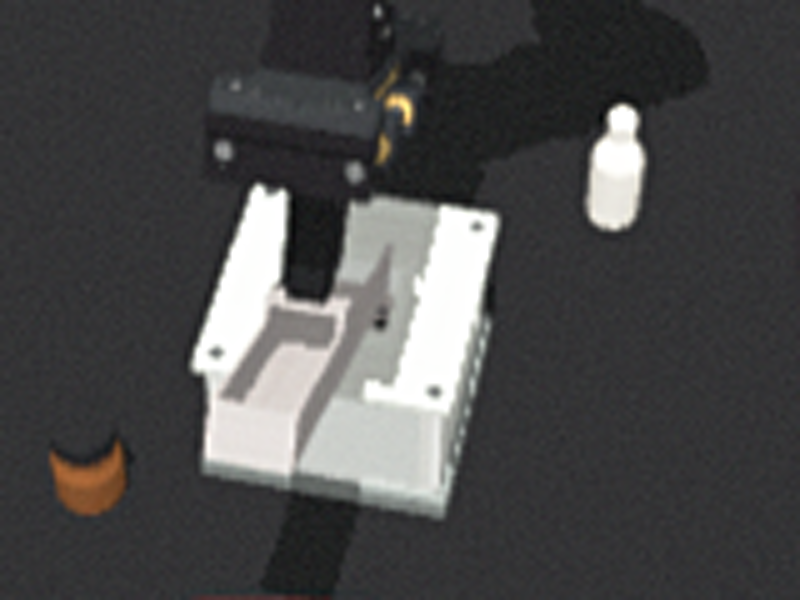

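View pics/w15.png

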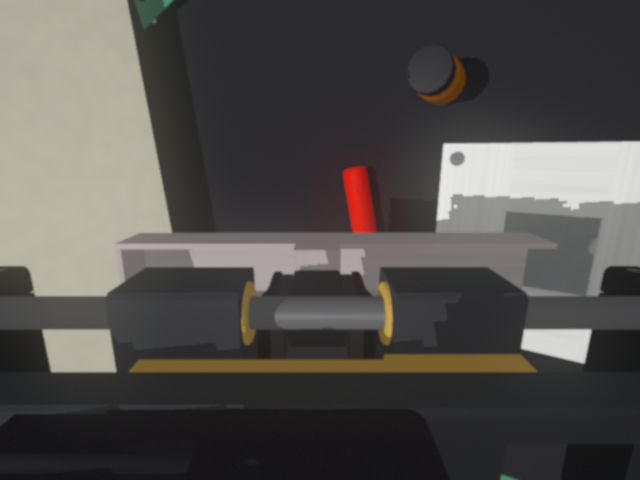

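```bash
python3 - <<'E'
from h import *
W=cam('wrist');crop(W,'w16.png',430,130,640,270,3.8)
S=cam('scene');crop(S,'s16.png',300,220,380,300,8)
print(sense()['time_s'])
E
```

```text
28.7667
```

View pics/w16.png

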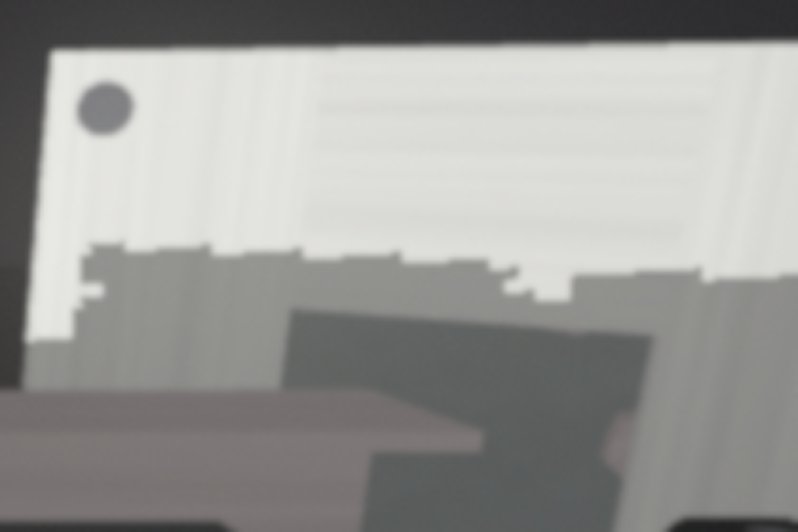

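View pics/s16.png

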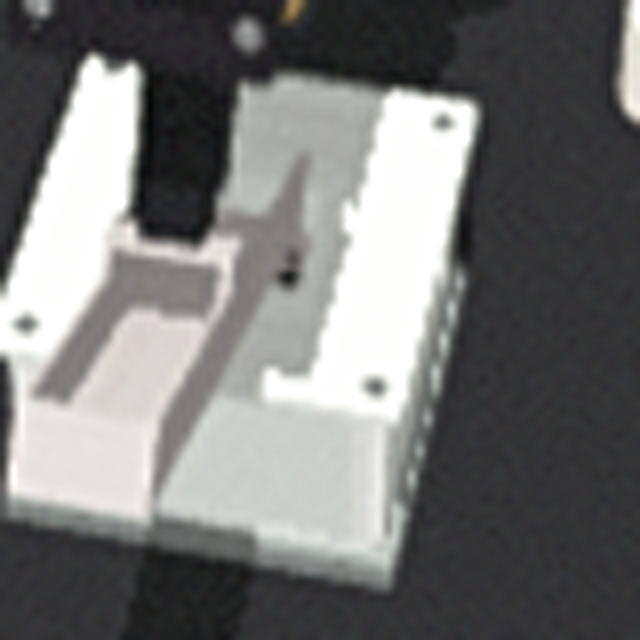

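A nut is visible inside the hopper through the mouth, and the closed half is empty. I'll lift and level the chute, then check.

```bash
python3 - <<'E'
from h import *
s=sense();E=s["ee_rot"]
for th,h in ((28,.03),(24,.04),(18,.05),(12,.06),(6,.07),(0,.08)):
    go(*tip(th,off=.011,h=h))
E
```

```text
shift [ 0.0025 -0.0072 -0.0043] rot [-0.0356 -0.0085 -0.0014] n 0.2 0.3
shift [ 0.0024 -0.0148 -0.0037] rot [-0.1054 -0.0085 -0.0017] n 0.4 0.8
shift [ 0.0024 -0.0225  0.0019] rot [-0.2101 -0.0084 -0.0021] n 0.5 1.7
shift [ 0.0023 -0.0288  0.0076] rot [-0.3149 -0.0083 -0.0026] n 0.7 2.5
shift [ 0.0023 -0.0335  0.0134] rot [-0.4196 -0.0082 -0.003 ] n 0.9 3.4
shift [ 0.0022 -0.0367  0.0191] rot [-0.5243 -0.008  -0.0034] n 1.0 4.2
```

Emit:
jog_arm --pt "1 0.001 -0.007 -0.004 -0.03 -0.002 0" --pt "1 0.002 -0.011 -0.004 -0.07 -0.004 0" --pt "1 0.002 -0.015 -0.0037 -0.105 -0.008 -0.002" --pt "1 0.002 -0.019 -0.001 -0.16 -0.008 -0.002" --pt "1 0.002 -0.0225 0.002 -0.21 -0.008 -0.002" --pt "1 0.002 -0.026 0.005 -0.265 -0.008 -0.002" --pt "1 0.002 -0.029 0.0076 -0.315 -0.008 -0.003" --pt "1 0.002 -0.0335 0.0134 -0.42 -0.008 -0.003" --pt "1 0.002 -0.0367 0.019 -0.524 -0.008 -0.003" --pt "1 0.002 -0.0367 0.019 -0.524 -0.008 -0.003"

```text
time_s: 29.6
tcp_pos: [0.741, -0.0207, 0.2222]
ee_rot: [[-0.141, -0.99, -0.005], [-0.99, 0.141, 0.001], [0.0, 0.005, -1.0]]
wrist_force: [1.5, 0.1, -5.5]
gripper_width: 0.273
```

```bash
python3 - <<'E'
from h import *
S=cam('scene');crop(S,'s17.png',260,190,420,310,5)
W=cam('wrist');cv2.imwrite('pics/w17.png',W[0])
s=sense();print(s['tcp_pos'],s['ee_rot'].round(3),s['joints'].round(1))
# mat frame target: handle at mat centre, chute yaw -177.9..; 
go([.567,.331,.19],down(-89.5))
E
```

```text
[ 0.73827115 -0.02051565  0.22416053] [[-0.14  -0.99  -0.002]
 [-0.99   0.14  -0.   ]
 [ 0.     0.002 -1.   ]] [ 10.9  33.5  19.7  -0.  -76.3 -19. ]
shift [-0.324   0.2189  0.0344] rot [ 0.0017 -0.0002 -0.1495] n 9.4 1.2
```

View pics/s17.png

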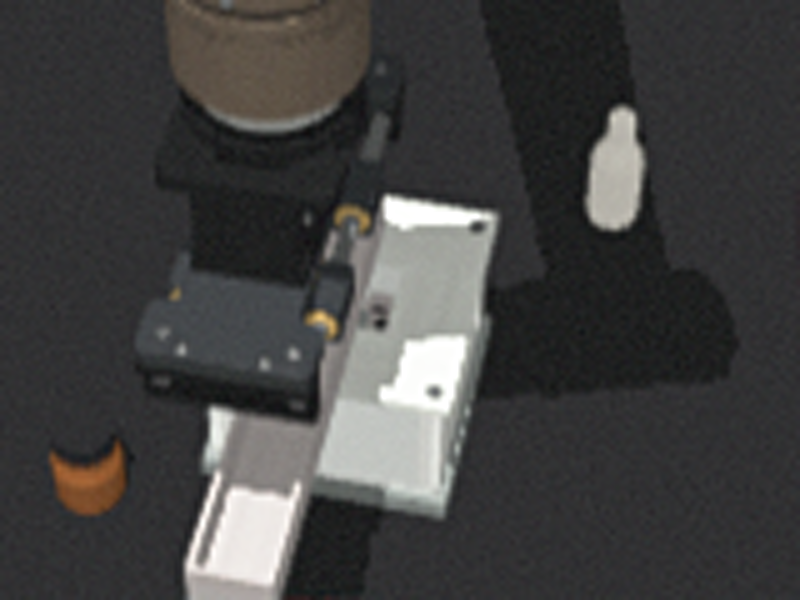

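View pics/w17.png

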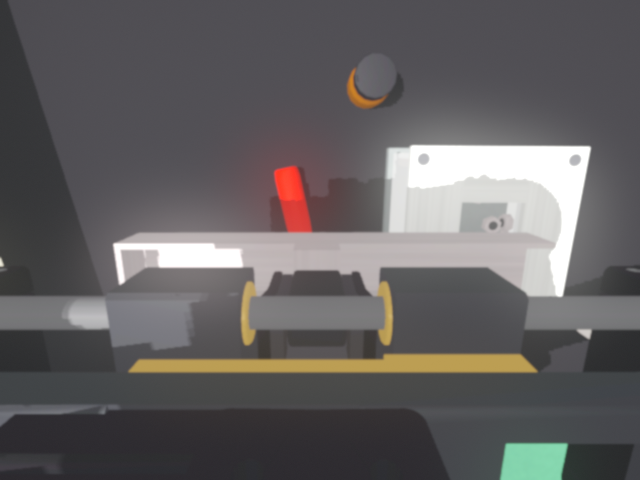

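Nuts are seen inside through the mouth. Carrying the chute back above its mat.

Emit:
jog_arm --pt "1 -0.004 0.0028 0 0 0 0" --pt "1 -0.0116 0.0078 0 0 0 0" --pt "1 -0.0224 0.0151 0 0 0 0" --pt "1 -0.0365 0.0246 0 0 0 0" --pt "1 -0.054 0.0364 0 0 0 0" --pt "1 -0.0746 0.0504 0 0 0 0" --pt "1 -0.0978 0.0661 0 0 0 0" --pt "1 -0.1227 0.0829 0 0 0 0" --pt "1 -0.149 0.1008 0 0 0 0" --pt "1 -0.1757 0.1187 0 0 0 0"

```text
time_s: 30.53
tcp_pos: [0.6419, 0.1728, 0.2284]
ee_rot: [[-0.138, -0.99, 0.002], [-0.99, 0.138, 0.001], [-0.002, -0.002, -1.0]]
wrist_force: [0.6, 0.3, -3.1]
gripper_width: 0.271
```

Emit:
jog_arm --pt "1 -0.0255 0.0172 0 0 0 -0.01" --pt "1 -0.0493 0.0333 0 0 0 -0.03" --pt "1 -0.0707 0.0478 0 0 0 -0.05" --pt "1 -0.0904 0.0611 0 0 0 -0.07" --pt "1 -0.1077 0.0728 0.003 0 0 -0.09" --pt "1 -0.1217 0.0822 0.008 0 0 -0.11" --pt "1 -0.1332 0.09 0.015 0 0 -0.13" --pt "1 -0.1414 0.0956 0.022 0 0 -0.143" --pt "1 -0.1464 0.0989 0.028 0 0 -0.15" --pt "1 -0.148 0.1 0.032 0 0 -0.15"

```text
time_s: 31.37
tcp_pos: [0.5646, 0.3315, 0.1941]
ee_rot: [[0.012, -1.0, -0.001], [-1.0, -0.012, -0.0], [0.0, 0.001, -1.0]]
wrist_force: [0.5, -0.4, -2.7]
gripper_width: 0.272
```

Emit:
jog_arm --pt "1 0 0 0 0 0 0" --pt "1 0 0 0 0 0 0" --pt "1 0 0 0 0 0 0" --pt "1 0 0 0 0 0 0" --pt "1 0 0 0 0 0 0" --pt "1 0 0 0 0 0 0" --pt "1 0 0 0 0 0 0" --pt "1 0 0 0 0 0 0" --pt "1 0 0 0 0 0 0" --pt "1 0 0 0 0 0 0"

```text
time_s: 32.2
tcp_pos: [0.5658, 0.3308, 0.1951]
ee_rot: [[0.01, -1.0, 0.0], [-1.0, -0.01, 0.0], [-0.0, -0.0, -1.0]]
wrist_force: [0.3, -1.0, -2.6]
gripper_width: 0.274
```

```bash
python3 - <<'E'
from h import *
S=cam('scene');crop(S,'s18.png',290,215,370,275,10);crop(S,'s18b.png',370,170,530,290,5)
T=cam('top');crop(T,'t18.png',285,195,355,265,8);crop(T,'t18b.png',190,170,290,290,5)
s=sense();print(s['tcp_pos'],s['ee_rot'].round(3))
go([.567,.331,.055],down(-89.5))
E
```

```text
[0.56573738 0.33088656 0.1950508 ] [[ 0.01 -1.    0.  ]
 [-1.   -0.01  0.  ]
 [-0.   -0.   -1.  ]]
shift [-1.000e-04 -1.200e-03  1.401e-01] rot [-0.0003  0.0002  0.0017] n 3.4 0.0
```

View pics/s18.png

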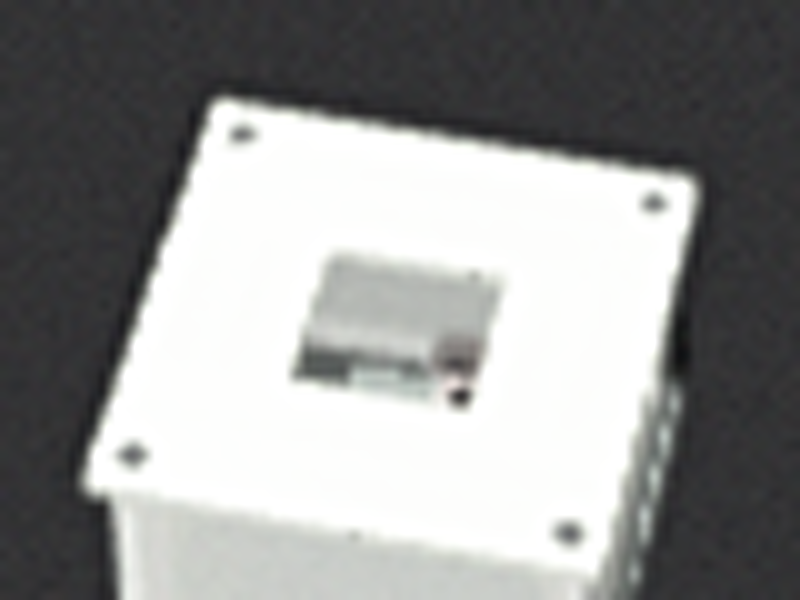

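View pics/t18.png

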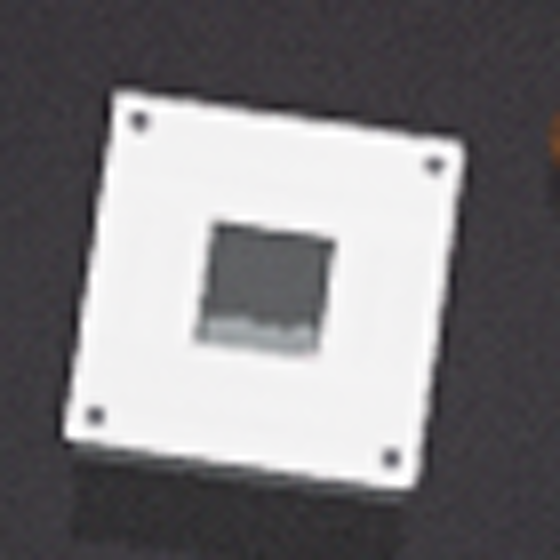

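View pics/t18b.png

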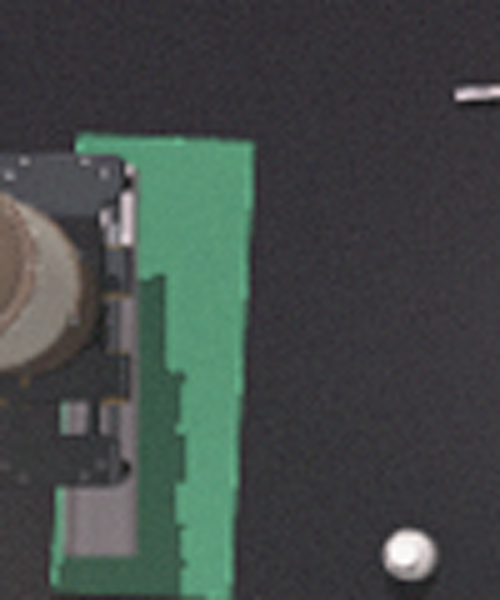

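View pics/s18b.png

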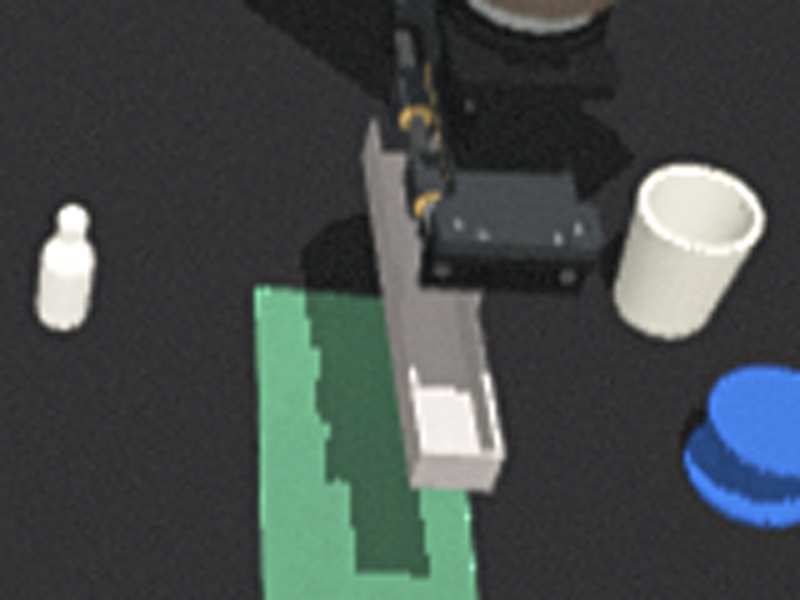

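No nuts on the plate or bench, and the chute's visible parts are empty. Lowering it onto the mat.

Emit:
jog_arm --pt "1 0 -0.001 0.01 0 0 0" --pt "1 0 -0.001 0.03 0 0 0" --pt "1 0 -0.001 0.055 0 0 0" --pt "1 0 -0.001 0.08 0 0 0" --pt "1 0 -0.001 0.102 0 0 0" --pt "1 0 -0.001 0.12 0 0 0" --pt "1 0 -0.001 0.131 0 0 0" --pt "1 0 -0.001 0.137 0 0 0" --pt "1 0 -0.001 0.139 0 0 0" --pt "1 0 -0.001 0.139 0 0 0"

```text
time_s: 33.13
tcp_pos: [0.5671, 0.3311, 0.0562]
ee_rot: [[0.011, -1.0, 0.001], [-1.0, -0.011, 0.0], [-0.0, -0.001, -1.0]]
wrist_force: [-0.7, -0.2, -2.9]
gripper_width: 0.273
```

Emit:
jog_arm --pt "1 0 0 0 0 0 0" --pt "1 0 0 0.0005 0 0 0" --pt "1 0 0 0.001 0 0 0" --pt "1 0 0 0.0015 0 0 0" --pt "1 0 0 0.002 0 0 0" --pt "1 0 0 0.0025 0 0 0" --pt "1 0 0 0.003 0 0 0" --pt "1 0 0 0.003 0 0 0" --pt "1 0 0 0.003 0 0 0" --pt "1 0 0 0.003 0 0 0"

```text
time_s: 33.97
tcp_pos: [0.5668, 0.3309, 0.0532]
ee_rot: [[0.01, -1.0, 0.0], [-1.0, -0.01, 0.0], [-0.0, -0.0, -1.0]]
wrist_force: [-1.0, 0.1, -2.2]
gripper_width: 0.272
```

Nearly in contact. One more millimetre or so, then release and rise.

Emit:
jog_arm --pt "1 0 0 0.0005 0 0 0" --pt "1 0 0 0.001 0 0 0" --pt "1 0 0 0.0013 0 0 0" --pt "1 0 0 0.0013 0 0 0" --pt "1 0 0 0.0013 0 0 0" --pt "0.3 0 0 0.0013 0 0 0" --pt "-0.2 0 0 0.001 0 0 0" --pt "-1 0 0 0.001 0 0 0" --pt "-1 0 0 0.001 0 0 0" --pt "-1 0 0 0.001 0 0 0"

```text
time_s: 34.8
tcp_pos: [0.5669, 0.3309, 0.0519]
ee_rot: [[0.01, -1.0, 0.0], [-1.0, -0.01, 0.0], [-0.0, -0.0, -1.0]]
wrist_force: [-0.8, -0.6, -0.1]
gripper_width: 0.569
```

Emit:
jog_arm --pt "-1 0 0 0 0 0 0" --pt "-1 0 0 0 0 0 0" --pt "-1 0 0 -0.01 0 0 0" --pt "-1 0 0 -0.035 0 0 0" --pt "-1 0 0 -0.065 0 0 0" --pt "-1 0 0 -0.1 0 0 0" --pt "-1 0 0 -0.135 0 0 0" --pt "-1 0 0 -0.165 0 0 0" --pt "-1 0 0 -0.18 0 0 0" --pt "-1 0 0 -0.185 0 0 0"

```text
time_s: 35.63
tcp_pos: [0.5681, 0.3317, 0.2424]
ee_rot: [[0.011, -1.0, 0.007], [-1.0, -0.011, 0.005], [-0.005, -0.007, -1.0]]
wrist_force: [0.4, -0.2, 0.6]
gripper_width: 1.001
```

```bash
python3 - <<'E'
from h import *
W=cam('wrist');cv2.imwrite('pics/w19.png',W[0])
S=cam('scene');cv2.imwrite('pics/s19.png',S[0])
print(sense()['tcp_pos'])
E
```

```text
[0.56682413 0.33105966 0.23844845]
```

View pics/w19.png

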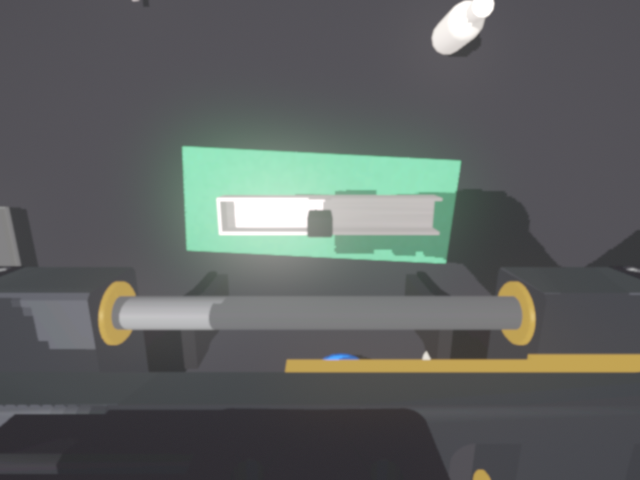

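View pics/s19.png

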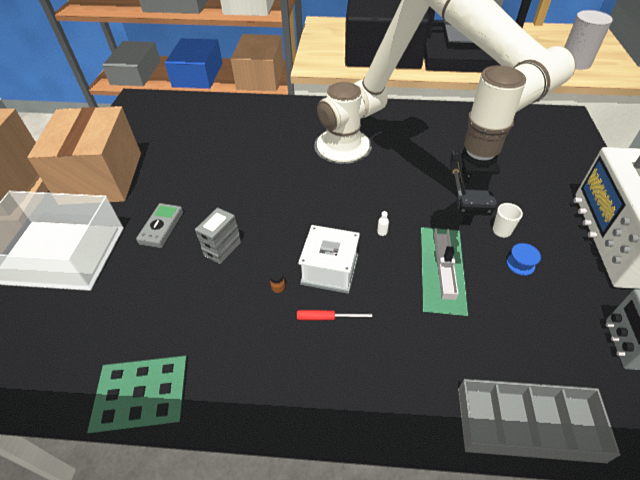

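The chute lies flat, empty and central on its mat; the column stands and the bystanders look unmoved. I'll look into the hopper to count nuts.

Emit:
jog_arm --pt "-1 0.02 -0.003 -0.005 0 0 0" --pt "-1 0.055 -0.008 -0.01 0 0 0" --pt "-1 0.09 -0.014 -0.01 0 0 0" --pt "-1 0.125 -0.02 -0.01 0 0 0" --pt "-1 0.16 -0.025 -0.01 0 0 0" --pt "-1 0.195 -0.03 -0.01 0 0 0" --pt "-1 0.22 -0.03 -0.01 0 0 0" --pt "-1 0.23 -0.03 -0.01 0 0 0" --pt "-1 0.23 -0.03 -0.01 0 0 0" --pt "-1 0.23 -0.03 -0.01 0 0 0"

```text
time_s: 36.57
tcp_pos: [0.5987, 0.101, 0.2457]
ee_rot: [[0.009, -1.0, -0.002], [-1.0, -0.009, -0.0], [0.0, 0.002, -1.0]]
wrist_force: [0.3, 0.2, 0.4]
gripper_width: 0.996
```

```bash
python3 - <<'E'
from h import *
W=cam('wrist');cv2.imwrite('pics/w20.png',W[0]);u,v=w2p(W,M).astype(int);print(u,v)
crop(W,'w20c.png',max(u-60,0),max(v-50,0),u+60,v+50,6)
S=cam('scene');crop(S,'s20.png',190,190,270,270,7)
T=cam('top');crop(T,'t20.png',190,170,290,290,5)
E
```

```text
319 110
```

View pics/w20c.png

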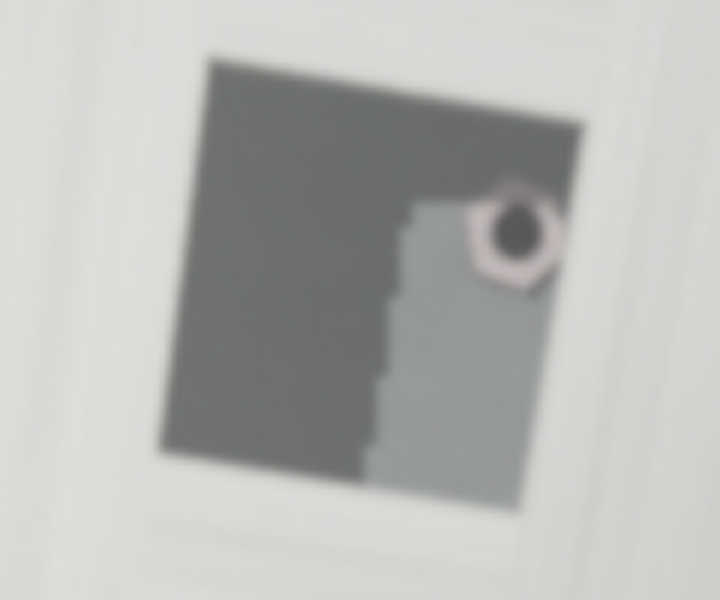

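View pics/s20.png

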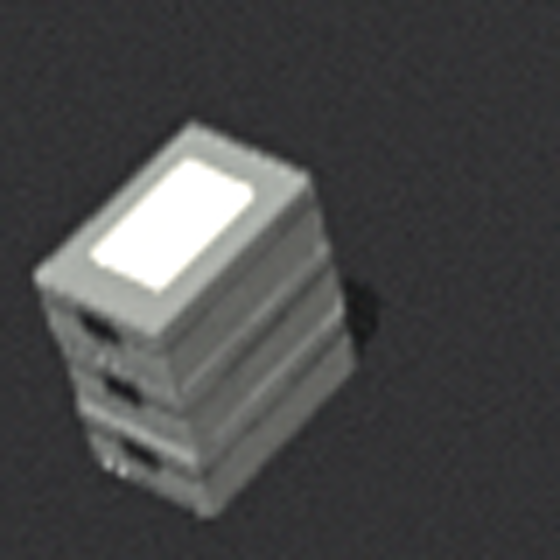

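View pics/t20.png

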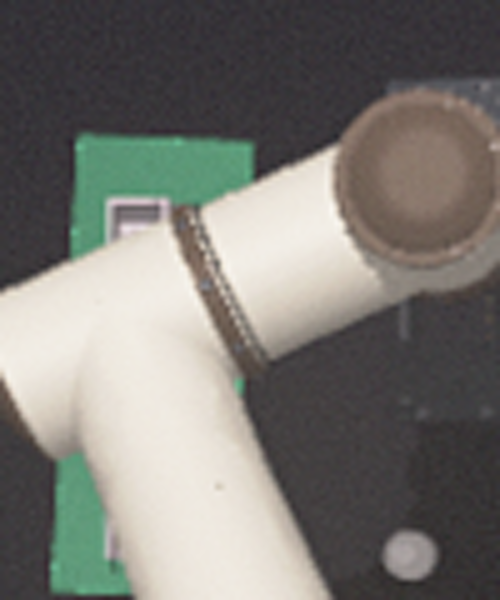

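One nut shows; the rest would have slid towards the robot-side wall, hidden by the plate. I'll look from the far side.

Emit:
jog_arm --pt "-1 0 -0.02 0 0 0 0" --pt "-1 0 -0.05 0.01 0 0 0" --pt "-1 0 -0.08 0.02 0 0 0" --pt "-1 0 -0.11 0.03 0 0 0" --pt "-1 0 -0.125 0.03 0 0 0" --pt "-1 0 -0.13 0.03 0 0 0" --pt "-1 0 -0.13 0.03 0 0 0" --pt "-1 0 -0.13 0.03 0 0 0" --pt "-1 0 -0.13 0.03 0 0 0" --pt "-1 0 -0.13 0.03 0 0 0"

```text
time_s: 37.55
tcp_pos: [0.7284, 0.103, 0.2184]
ee_rot: [[0.011, -1.0, 0.002], [-1.0, -0.011, 0.001], [-0.001, -0.002, -1.0]]
wrist_force: [-0.6, 0.4, 0.5]
gripper_width: 1.001
```

```bash
python3 - <<'E'
from h import *
W=cam('wrist');cv2.imwrite('pics/w21.png',W[0]);u,v=w2p(W,M).astype(int);print(u,v)
crop(W,'w21c.png',max(u-60,0),max(v-50,0),u+60,v+50,6)
E
```

```text
493 104
```

View pics/w21c.png

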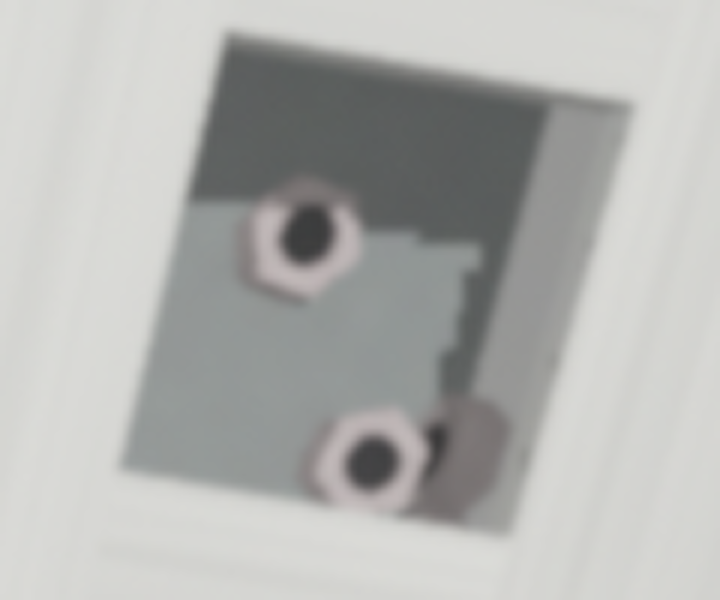

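View pics/w21.png

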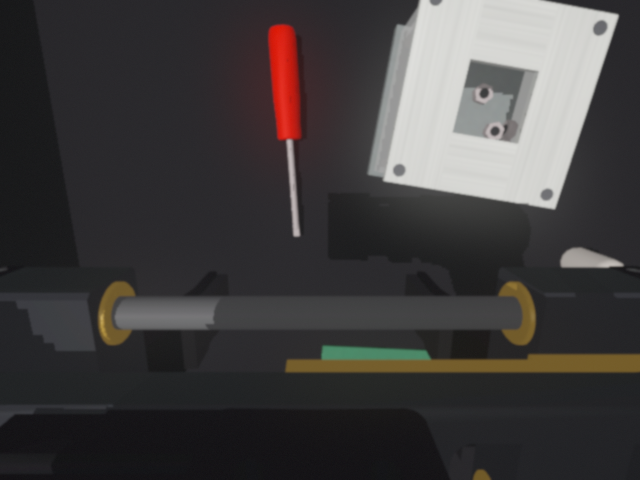

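Three nuts are visible. The fourth may be on the +y side, so I'll look from -y.

Emit:
jog_arm --pt "-1 0.02 0 0 0 0 0" --pt "-1 0.05 0 0 0 0 0" --pt "-1 0.08 0 0 0 0 0" --pt "-1 0.105 0 0 0 0 0" --pt "-1 0.12 0 0 0 0 0" --pt "-1 0.12 0 0 0 0 0" --pt "-1 0.12 0 0 0 0 0" --pt "-1 0.12 0 0 0 0 0" --pt "-1 0.12 0 0 0 0 0" --pt "-1 0.12 0 0 0 0 0"

```text
time_s: 38.43
tcp_pos: [0.7304, -0.0161, 0.2171]
ee_rot: [[0.012, -1.0, 0.0], [-1.0, -0.012, 0.0], [-0.0, -0.0, -1.0]]
wrist_force: [0.7, -0.5, 0.7]
gripper_width: 0.999
```

```bash
python3 - <<'E'
from h import *
W=cam('wrist');cv2.imwrite('pics/w22.png',W[0]);u,v=w2p(W,M).astype(int);print(u,v)
crop(W,'w22c.png',max(u-60,0),max(v-50,0),u+60,v+50,6)
T=cam('top');crop(T,'t22.png',190,170,290,290,5)
E
```

```text
476 257
```

View pics/w22c.png

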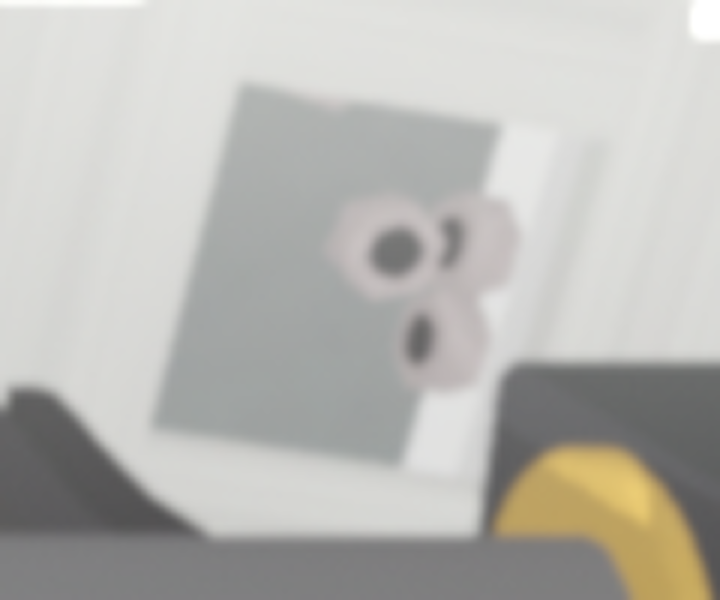

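View pics/t22.png

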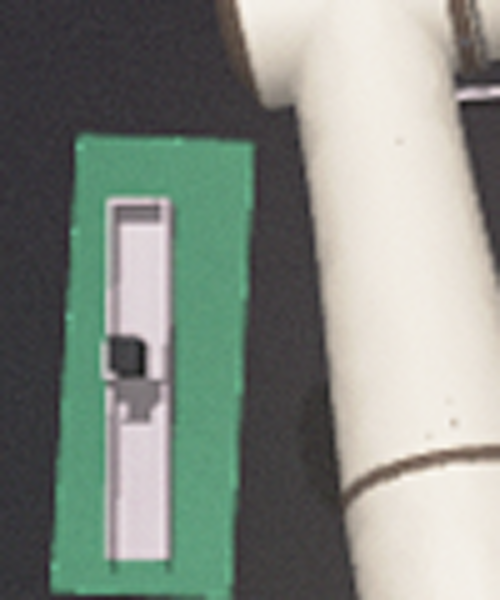

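All four nuts are inside: three by the robot-side wall, plus one sliver at the mouth's upper edge. The chute is empty. One last check of the column before handing in.

```bash
python3 - <<'E'
from h import *
S=cam('scene')
P=np.array([p2w(S,x/7+190-.43,y/7+190-.43,.12) for x,y in [(193,122),(318,183),(160,340),(35,278)]]);print(P.mean(0));d=P[2]-P[1];print(np.degrees(np.arctan2(d[1],d[0])))
# predicted pixels of a perfect column's edges from base S pose vs seen front corner (208,518) bottom
for z in (0,.04,.08,.12):
    R=np.array([.544,-.332,z])+down(-25)@np.array([.05,-.032,0]);print(z,((w2p(S,R)-190+.43)*7).round())
print(sense()['time_s'],sense()['joint_velocities'].round(2))
E
```

```text
[ 0.54464193 -0.33142391  0.12      ]
-25.817556617726538
0 [218. 525.]
0.04 [199. 466.]
0.08 [180. 403.]
0.12 [159. 337.]
38.5833 [-0.29  0.08  0.03 -0.01  0.    0.03]
```

The top case measures (0.5446, -0.3314) against the base at (0.5443, -0.3309), so the column is straight. Handing in.

```bash
python3 -c "
from station import *
print(finish_job())"
```

```text
the job is handed in; nothing more can be done
None
```

I stacked both cases on the bench case, tipped the four nuts from the chute into the hopper, and laid the empty chute flat back on its mat. I handed in at about 38.6 s of the 72 s allowed; no verdict is reported.

**Last checks**
- **Column:** in the scene camera the top case is within 1 mm of the bottom one and turned less than about 3°. Wrist pictures had put the middle case 2–3 mm off along its length, well inside the 12 mm limit.
- **Nuts:** looking in through the mouth, three lie by the robot-side wall and part of a fourth shows at the mouth's edge. No nuts were seen on the plate, the bench or in the chute.
- **Chute:** I released the handle at (0.567, 0.331), about 5 mm from the mat's centre and about 2° off its length.
- **Bystanders and gripper:** nothing looked moved in the pictures, though I did not measure the bystanders. The gripper ended clear of everything.

**What did not go to plan**
- **Tipping:** I planned 38°, but joint 5 came to its limit at about 37° (read as -9.2°, limit -9.14°). I eased back to 30° to finish. I saw no fault reported, but I can't confirm the limit was not counted as passed.
- **Camera reading:** one wrist picture was taken while the arm was still settling and gave a false 7 mm offset. A fresh picture put it right.

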